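Put the clay pots and saucers away: nest the pots, shingle the saucers

ROBOT

A 6-joint arm with a two-finger parallel gripper is mounted at the origin on the work surface. World frame = base frame: x ahead of the robot, y to its left, z up, the work surface at z = 0. Lengths are in m, angles in rad, forces in N, time in s.
With the tool pointing down it reaches from about 0.375 to 0.9 m from the base axis. Payload 3.1 kg.
Tool frame: the origin (TCP) lies between the finger pads; the fingertips stand manip.finger_overhang ahead of it and the grasp point (between the pads) lies 5 mm behind it (manip.finger_overhang is the distance from the TCP to the fingertips, in m); z points along the fingers, y is the line along which they close (so a half turn about z gives the same grasp; the last joint's range is limited). The gripper opens to 85 mm and grips with 20 to 120 N. Pads are 22 mm wide; open, the fingers measure 114 mm over their backs; the gripper's body (76 mm by 85 mm) begins 54 mm behind the grasp point. The pads swing forward as they close: fully open they stand 13 mm farther back than shut.
Start: joints at [-1.317, 0.527, 1.433, -0, 1.181, -0.178], TCP at [0.262, -0.568, 0.245] pointing down, gripper open.
Joint ranges: [-3.08, 3.08], [-0.75, 2.2], [0.22, 2.44], [-1.43, 4.57], [0, 2.65], [-2.85, 2.85]. Speed limits (rad/s): [2.79, 2.79, 3.14, 3.14, 3.14, 3.14].

INTERFACE

Orientations are given as a unit quaternion [x, y, z, w].
In Python, from station import manip gives the robot as it stands.
- The arm moves only by the tool drive_tool, never from a script. Its argument "plan" is a list of rows, each a list of 7 numbers: the shift along the tool's x, y, z in m, then the turn, a rotation vector about the tool's x, y, z in degrees, then the opening, from -1 (shut) to 1 (fully open). In form: [[x, y, z, wx, wy, wz, gripper], ...]. A call has 1 to 10 rows; each row shifts and turns the commanded pose from where the row before left it, along the tool's axes as they then stand; what a row does not reach is not made up. A row lasts 1/10 s, in which the tool goes at most 50 mm and 8.59 degrees, less where a joint would pass 70% of its speed; a pose out of reach is approached as far as the arm can. A call is refused whole if a number of a shift passes 0.05 or a number of a turn 8.59, either way. A call with a gripper value outside its range is refused whole. The fingers move at their own pace and stop on an object; "newtons" is the grip in N (left out, the last holds). Time passes only in rows, so rows that do not move let the fingers close. It gives the time, the measured TCP pose, the force, the opening and the grip force at its end, in the units of the state.
- manip.sense(): the state, without advancing time (a new reading comes with each control period).
- manip.snapshot(name): name is "side" or "top"; returns a dict with "image" (384x512x3 uint8, red, green, blue), "z_map" (384x512 float32, m along the optical axis (not along the pixel's ray), 0 where there is no reading), "fov_y" (degrees; the focal length in pixels is half the picture's height over the tangent of half this angle, whatever the lens; pixels are square), "cx", "cy" (the principal point, pixels), "extrinsics" (4x4, takes a point from camera to world coordinates). Camera axes: x right, y up, looking along -z (the intrinsics and any distortion apply to the point x, -y, -z); pixel columns grow to the right and rows downward; lengths in m; the calibration is good to about 2 mm. A picture is of the moment at which its call begins.
- manip.sign_off(): hands the job in; it is judged then, once.
The state is a dict: "t": time; "q": joint angles; "qd": joint speeds; "tau": joint torques, N m; "tcp_pos": TCP position; "tool_rot": TCP orientation; "force": force on the tool from outside, world axes, zero at the start; "ft_torque": the same for the moment, N m; "finger_gap": opening from 0.0 (shut) to 1.0 (fully open); "gripper_force": force on a finger pad.
Only numpy, scipy, OpenCV 4.12 (cv2) and the standard library are available. Lean on these libraries where they do the work, as an engineer would, in place of code of your own. Each camera call takes 0.05 s, during which the arm holds its last target. There are 200 camera calls.

TASK

Put the repotting ware away. Nest the two loose clay pots in the big one that stands in the white crate: the medium pot into the big pot, then the small pot into the medium one, each sitting upright with its collar on the rim below. Lay the three clay saucers in a shingled row along the middle of the open drawer tray, lengthwise (side to side): the largest flat on the tray floor, the middle-sized one leaning on it with about a third of its own width overlapping, and the smallest leaning on the middle-sized one in the same way, on its far side from the largest; set everything down without dropping it, leave the big pot where it is and do not disturb the bottles and the vase.

Things in the scene. Friction and masses are not known exactly. Their poses are not given: they have to be found in the camera images.
- pot_large: Terracotta flower pot, mouth up: 79 mm across the collar (straight, top 20 mm), 85 high, mouth 63 inside; below the collar 70 across, tapering to 54 at the foot. Origin: centre of underside, z up. Stands loose (300 g) near the middle of an open white crate (200 x 260, walls 70 high, floor 4). Once nested, the medium pot's origin is 31 mm above this one's.
- pot_medium: Terracotta flower pot, mouth up: 68 mm across the collar (straight, top 18 mm), 72 high, mouth 53 inside; below the collar 60 across, tapering to 45 at the foot. Origin: centre of underside, z up. About 170 g; starts on the table. Once nested, the small pot's origin is 32 mm above this one's.
- pot_small: Terracotta flower pot, mouth up: 58 mm across the collar (straight, top 16 mm), 56 high, mouth 45 inside; below the collar 50 across, tapering to 34 at the foot. Origin: centre of underside, z up. About 100 g; the smallest pot; starts on the table.
- saucer_large: Terracotta pot saucer, a round shallow dish, 66 mm across, 12 mm high, straight outer rim (upper 8 mm) 4 mm thick, floor 4 mm thick; its foot is 58 mm across. The largest of three, about 50 g. Starts flat on the table, right way up. Origin: centre of the underside, z up.
- saucer_medium: Terracotta pot saucer, a round shallow dish, 56 mm across, 12 mm high, straight outer rim (upper 8 mm) 4 mm thick, floor 4 mm thick; its foot is 48 mm across. The middle one of three, about 36 g. Starts flat on the table, right way up. Origin: centre of the underside, z up.
- saucer_small: Terracotta pot saucer, a round shallow dish, 46 mm across, 12 mm high, straight outer rim (upper 8 mm) 4 mm thick, floor 4 mm thick; its foot is 38 mm across. The smallest of three, about 25 g. Starts flat on the table, right way up. Origin: centre of the underside, z up.
- tray: Wooden tray of a drawer unit, pulled out on runners (about 4 N moves it). Inside 168 mm (its x, the way it slides) by 248 (its y, lengthwise, side to side), walls 30 high. Origin: middle of the tray floor's upper face, 58 mm above the table; z up. On its +x side the unit's carcass (284 wide, top 67 mm above the tray floor) begins 75 to 105 mm from the origin.
- bottle_a: Blue bottle with a white twist cap, 66 mm across, 190 mm high, standing at the side; not part of the job. Origin: centre of the underside.
- bottle_b: Blue bottle with a white twist cap, 66 mm across, 190 mm high, standing at the side; not part of the job. Origin: centre of the underside.
- vase: White ceramic vase, 100 mm across, 140 mm high, standing at the side; not part of the job. Origin: centre of the underside.
Not all that is in view belongs to the job. Leave any yellow look-alike of the pot_small alone. What is shaped like the pot_medium but green is not meant.

How it is judged:
By the outcome, as a careful person would: the job done as asked, in the order asked, and still so for the second after the job is handed in, with the robot touching nothing.
It also fails if it takes over 134 s, if anything falls off the work surface, if the arm or the gripper's body presses on something with over 40 N, if the wrist force passes 120 N, or if a joint passes its speed limit or range.

## Working session

There is one attempt and no reset: what is moved stays moved. The work goes in short steps, Python scripts to look and compute and a tool call to move; the robot and the scene stay as the last step left them, time stands still between calls to the robot, and variables do not carry over. Pictures are saved under pics/ and viewed, at most 14 in all, crops included, and the job is handed in when it is done.

Besides the shell and the picture viewer there is one more tool, called after ">>>" as name(argument=value, ...) on one line, values as JSON. drive_tool: Moves the arm, as the interface text tells. Its arguments: {"type":"object","properties":{"plan":{"type":"array"},"newtons":{"type":"number"}},"required":["plan"]}

```bash
ls; mkdir -p pics; cat > h.py <<'E'
import numpy as np, cv2
from station import manip
def snap(n):
    s=manip.snapshot(n); np.savez(f'{n}.npz',**s); return s
def load(n): return dict(np.load(f'{n}.npz'))
def pts(s):
    z=s['z_map']; h,w=z.shape; f=h/2/np.tan(np.radians(float(s['fov_y']))/2)
    v,u=np.mgrid[:h,:w]
    x=(u-float(s['cx']))/f*z; y=-(v-float(s['cy']))/f*z
    P=np.stack([x,y,-z],-1)
    E=s['extrinsics']; return P@E[:3,:3].T+E[:3,3]
E
python3 - <<'E'
from h import *
print(manip.finger_overhang, manip.sense())
for n in('top','side'):
    s=snap(n); print(n,{k:v for k,v in s.items() if k not in('image','z_map')})
    cv2.imwrite(f'pics/{n}0.png',cv2.resize(s['image'][...,::-1],(800,600),interpolation=cv2.INTER_CUBIC))
E
```

```text
pics
0.014 {'t': 0.0, 'q': array([-1.31747788e+00,  5.28464866e-01,  1.43390988e+00, -2.49417633e-05,
        1.18142311e+00, -1.78500085e-01]), 'qd': array([ 0.00062281,  0.00065749, -0.00057138,  0.00146062, -0.00109484,
        0.001117  ]), 'tau': array([-1.93159234e-03, -4.42353272e+01, -1.78024238e+01, -9.41050962e-05,
        8.31622048e-03, -5.61610108e-06]), 'tcp_pos': array([ 0.26141993, -0.56693291,  0.24433199]), 'tool_rot': array([ 9.76780390e-01,  2.14240178e-01, -5.27618482e-05, -1.10139723e-03]), 'force': array([-0.12810912, -0.06712082,  0.28713615]), 'ft_torque': array([-0.02226053, -0.03563557,  0.02305672]), 'gripper_force': 0.0, 'finger_gap': 0.9969723884243025}
top {'fov_y': 46.43287537848746, 'cx': 259.09986417455735, 'cy': 186.84838188670244, 'extrinsics': array([[ 0.01799904,  0.98458699, -0.17396693,  0.28175691],
       [-0.99972857,  0.02029685,  0.01143819,  0.00691785],
       [ 0.01479288,  0.17371383,  0.98468506,  1.46210573],
       [ 0.        ,  0.        ,  0.        ,  1.        ]])}
side {'fov_y': 45.90362847636774, 'cx': 250.1337334206282, 'cy': 183.86567272537536, 'extrinsics': array([[-0.98738252,  0.1003055 , -0.1225339 ,  0.37525386],
       [-0.15805918, -0.67141143,  0.72403314,  1.02413768],
       [-0.00964615,  0.73426528,  0.67879412,  1.03134455],
       [ 0.        ,  0.        ,  0.        ,  1.        ]])}
```

View pics/top0.png

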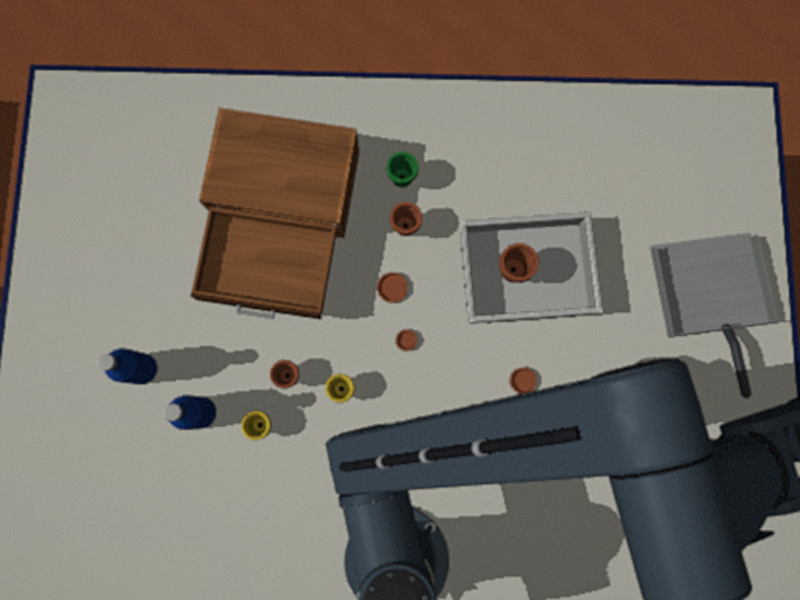

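View pics/side0.png

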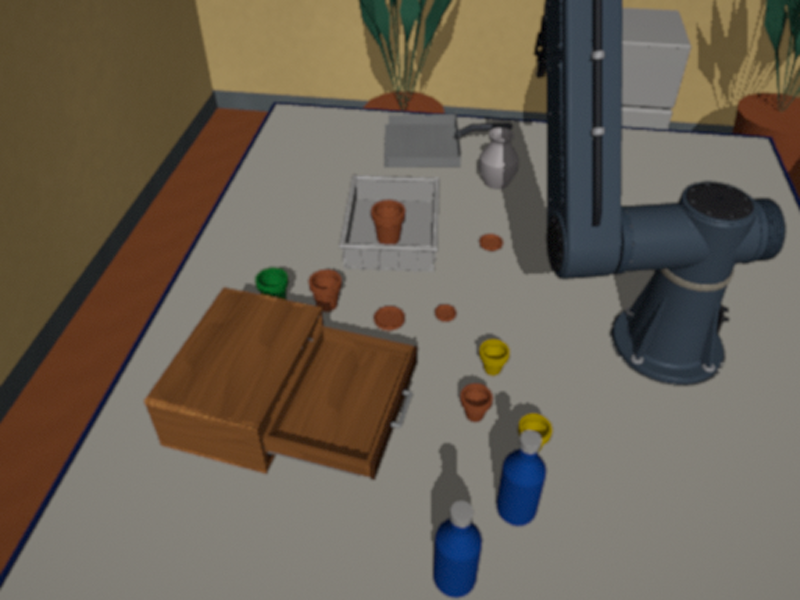

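The pots are medium (405,218), small (285,374) and large (518,262, in the crate). The saucers are large (394,288), medium (524,380) and small (407,340). Look-alikes to avoid are the green pot at (402,168) and the yellow pots at (340,388) and (256,426), all top-view pixels. Next I measure them, with one close crop to check the choice.

```bash
cat >> h.py <<'E'
def terr(s):
    hsv=cv2.cvtColor(s['image'],cv2.COLOR_RGB2HSV); H,S,V=[hsv[...,i].astype(int) for i in range(3)]
    return ((H<13)|(H>172))&(S>90)&(V>40)
def circ(p,R):  # centre of known-radius rim, robust outer-hull fit
    from scipy.optimize import least_squares
    hull=cv2.convexHull(p[:,:2].astype(np.float32))[:,0]
    f=lambda c:np.hypot(*(hull-c).T)-R
    return least_squares(f,hull.mean(0),loss='soft_l1',f_scale=.002).x
OBJ={'PL':(.0395,.089),'PM':(.034,.072),'PS':(.029,.056),'SL':(.033,.012),'SM':(.028,.012),'SS':(.023,.012)}
def find(s,xy,R,h,band=.008,col=True,rad=.06):
    P=pts(s); m=(np.hypot(P[...,0]-xy[0],P[...,1]-xy[1])<rad)&(abs(P[...,2]-h)<band)
    if col: m&=terr(s)
    p=P[m]
    if len(p)<8: return None
    mn,mx=p[:,:2].min(0),p[:,:2].max(0)
    return np.round(np.r_[circ(p,R),(mn+mx)/2,p[:,:2].mean(0),mx-mn,np.median(p[:,2]),len(p)],4)
E
python3 - <<'E'
from h import *
t=load('top'); d=load('side'); P=pts(t)
px={'PL':(518,262),'PM':(405,218),'PS':(285,374),'SL':(394,288),'SM':(524,380),'SS':(407,340)}
for k,(u,v) in px.items():
    xy=P[round(v*.64),round(u*.64)]; R,h=OBJ[k]
    for n,s in(('top',t),('side',d)): print(k,n,find(s,xy,R,h,col=True))
for k,(u,v) in {'green':(402,168),'y1':(340,388),'y2':(256,426),'ba':(110,362),'bb':(178,412)}.items(): print(k,P[round(v*.64),round(u*.64)].round(3))
# tray
for k,(u,v) in {'floor':(268,255),'carc':(280,165)}.items(): print(k,P[round(v*.64),round(u*.64)].round(3))
m=(abs(P[...,2]-.058)<.006)&(P[...,1]>.05)&(P[...,1]<.5); m=m.astype(np.uint8)
n,l,st,c=cv2.connectedComponentsWithStats(m); i=1+st[1:,4].argmax(); p=P[l==i][:,:2].astype(np.float32)
print('floor',st[i],np.median(P[l==i][:,2]),cv2.minAreaRect(p*1000))
for nm,s in(('top',t),('side',d)):
    Q=pts(s); 
    for a,z in(('wall',.088),('carc',.125)):
        m=(abs(Q[...,2]-z)<.005)&(Q[...,1]>.05)&(Q[...,1]<.5)&(Q[...,0]>.4)
        n,l,st,c=cv2.connectedComponentsWithStats(m.astype(np.uint8),connectivity=8); i=1+st[1:,4].argmax()
        p=Q[l==i][:,:2].astype(np.float32)*1000; r=cv2.minAreaRect(p); print(nm,a,st[i,4],r,cv2.boxPoints(r).round().tolist())
im=t['image'][95:290,110:370,::-1]; cv2.imwrite('pics/crop1.png',cv2.resize(im,None,fx=3,fy=3,interpolation=cv2.INTER_CUBIC))
E
```

```text
PL top [ 5.931e-01 -2.384e-01  5.915e-01 -2.378e-01  5.894e-01 -2.369e-01
  7.500e-02  7.640e-02  8.720e-02  1.700e+02]
PL side [ 5.920e-01 -2.318e-01  5.928e-01 -2.326e-01  5.943e-01 -2.280e-01
  7.340e-02  7.840e-02  8.760e-02  1.290e+02]
PM top [ 6.844e-01 -7.900e-03  6.850e-01 -7.600e-03  6.830e-01 -6.900e-03
  6.640e-02  6.150e-02  6.990e-02  1.270e+02]
PM side [ 6.840e-01 -1.100e-03  6.835e-01 -1.300e-03  6.833e-01  1.800e-03
  6.530e-02  6.940e-02  7.080e-02  1.440e+02]
PS top [3.596e-01 2.292e-01 3.603e-01 2.300e-01 3.577e-01 2.305e-01 5.030e-02
 5.440e-02 5.380e-02 9.400e+01]
PS side [3.612e-01 2.356e-01 3.615e-01 2.364e-01 3.624e-01 2.371e-01 5.270e-02
 6.040e-02 5.510e-02 1.610e+02]
SL top [5.493e-01 1.680e-02 5.479e-01 1.710e-02 5.489e-01 1.750e-02 6.180e-02
 5.990e-02 7.500e-03 1.480e+02]
SL side [5.499e-01 2.360e-02 5.498e-01 2.310e-02 5.510e-01 2.270e-02 6.100e-02
 6.670e-02 7.100e-03 1.890e+02]
SM top [ 3.576e-01 -2.581e-01  3.578e-01 -2.576e-01  3.586e-01 -2.575e-01
  4.860e-02  5.200e-02  8.000e-03  1.150e+02]
SM side [ 3.590e-01 -2.507e-01  3.593e-01 -2.523e-01  3.
[... 642 characters left out ...]
(583.163818359375, 275.72430419921875), (261.0324401855469, 188.1771697998047), 82.19515228271484) [[472.0, 159.0], [659.0, 134.0], [694.0, 392.0], [508.0, 418.0]]
top carc 4828 ((774.9429931640625, 249.36769104003906), (284.48187255859375, 202.4050750732422), 82.24618530273438) [[655.0, 122.0], [856.0, 95.0], [894.0, 377.0], [694.0, 404.0]]
side wall 1042 ((587.24072265625, 277.03955078125), (268.71734619140625, 199.85215759277344), 82.57256317138672) [[471.0, 157.0], [669.0, 131.0], [704.0, 397.0], [506.0, 423.0]]
side carc 5968 ((774.293212890625, 253.7071990966797), (290.3149719238281, 203.54087829589844), 82.13778686523438) [[654.0, 124.0], [855.0, 96.0], [895.0, 384.0], [693.0, 411.0]]
```

View pics/crop1.png

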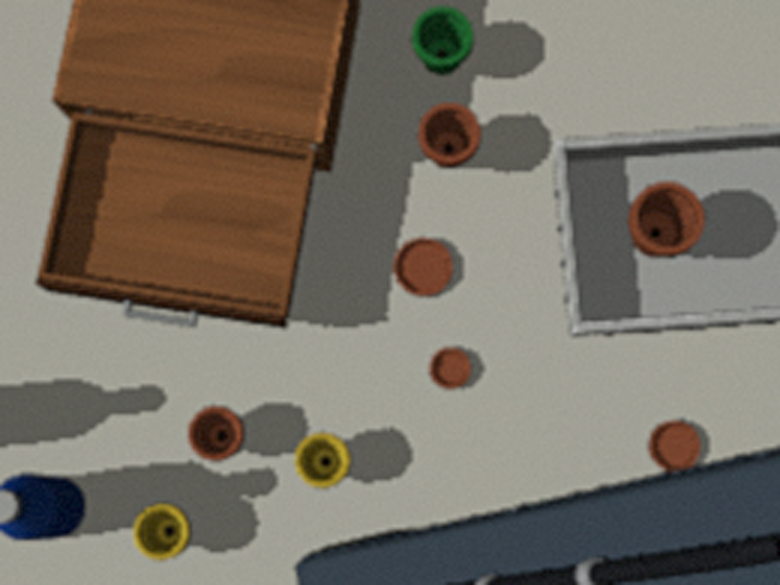

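The crop confirms the choice: terracotta medium pot at (450,133), small at (215,432) and large in the crate at (665,218); the green and yellow ones stay put. The two cameras differ by about 6 mm in y, so I check depth only and then compare with the gripper.

```bash
python3 - <<'E'
from h import *
t=load('top'); d=load('side')
A={'PL':(.593,-.235),'PM':(.684,-.004),'PS':(.360,.232)}
for k,xy in A.items():
    R,h=OBJ[k]
    for n,s in(('top',t),('side',d)):print(k,n,find(s,xy,R,h,col=False,band=.01,rad=.05))
# reprojection of saucer mask centroids onto z=.010 plane
for n,s in(('top',t),('side',d)):
    P=pts(s);E=s['extrinsics'];f=192/np.tan(np.radians(float(s['fov_y']))/2)
    for k,xy in {'SL':(.549,.02),'SM':(.358,-.255),'SS':(.438,-.011)}.items():
        m=terr(s)&(np.hypot(P[...,0]-xy[0],P[...,1]-xy[1])<.05)
        v,u=np.nonzero(m);c=np.array([(u.min()+u.max())/2,(v.min()+v.max())/2])
        r=E[:3,:3]@[(c[0]-s['cx'])/f,-(c[1]-s['cy'])/f,-1]; print(n,k,c,(E[:3,3]+r*(.008-E[2,3])/r[2]).round(4), (u.max()-u.min()+1,v.max()-v.min()+1))
E
```

```text
PL top [ 5.938e-01 -2.384e-01  5.936e-01 -2.378e-01  5.929e-01 -2.381e-01
  7.920e-02  7.640e-02  8.710e-02  1.950e+02]
PL side [ 5.920e-01 -2.330e-01  5.917e-01 -2.351e-01  5.922e-01 -2.315e-01
  7.560e-02  8.530e-02  8.740e-02  1.810e+02]
PM top [ 6.847e-01 -8.600e-03  6.850e-01 -9.300e-03  6.845e-01 -9.100e-03
  6.640e-02  6.470e-02  6.980e-02  1.480e+02]
PM side [ 6.843e-01 -1.600e-03  6.835e-01 -2.200e-03  6.834e-01 -9.000e-04
  6.530e-02  7.130e-02  7.040e-02  1.810e+02]
PS top [3.613e-01 2.291e-01 3.605e-01 2.288e-01 3.610e-01 2.293e-01 5.570e-02
 5.680e-02 5.390e-02 1.190e+02]
PS side [3.601e-01 2.343e-01 3.601e-01 2.355e-01 3.603e-01 2.361e-01 5.560e-02
 6.240e-02 5.500e-02 1.940e+02]
top SL [250.5 184. ] [0.5476 0.0186 0.008 ] (np.int64(20), np.int64(19))
top SM [335.  243.5] [ 0.3576 -0.2588  0.008 ] (np.int64(17), np.int64(16))
top SS [260. 217.] [ 0.4389 -0.0147  0.008 ] (np.int64(13), np.int64(13))
side SL [248.5 203.5] [0.5506 0.0241 0.008 ] (np.int64(20), np.int64(16))
side SM [314. 155.] [ 0.3588 -0.2507  0.008 ] (np.int64(15), np.int64(11))
side SS [284.5 200. ] [ 0.4392 -0.0086  0.008 ] (np.int64(14), np.int64(11))
```

```bash
cat >> h.py <<'E'
from scipy.spatial.transform import Rotation as Ro
def goal(a,tilt=0): # tool x at yaw a deg, z down, then tilt about tool y (deg)
    c,s=np.cos(np.radians(a)),np.sin(np.radians(a))
    return Ro.from_matrix(np.array([[c,s,0],[s,-c,0],[0,0,-1]]).T.reshape(3,3).T.T if 0 else np.c_[[c,s,0],[s,-c,0],[0,0,-1]])*Ro.from_euler('y',tilt,degrees=True)
def go(p,a,tilt=0,start=None,Rs=None):
    st=manip.sense(); p0=np.array(start if start is not None else st['tcp_pos']); R0=Rs or Ro.from_quat(st['tool_rot']); R1=goal(a,tilt)
    d=np.array(p)-p0; w=np.degrees((R0.inv()*R1).as_rotvec()); 
    n=max(int(np.ceil(max(np.linalg.norm(d)/.05,np.linalg.norm(w)/8.59))),1)
    print('t',round(st['t'],2),'pos',st['tcp_pos'].round(4),'F',st['force'].round(1),'gap',round(st['finger_gap'],3))
    print('total tool shift (start frame) mm',(R0.inv().apply(d)*1000).round(1),'turn',w.round(2),'min rows',n)
    return R0
def look(n,name,c,half,fx=None):
    s=snap(n);E=s['extrinsics'];f=192/np.tan(np.radians(float(s['fov_y']))/2)
    q=E[:3,:3].T@(np.array(c)-E[:3,3]);u=int(s['cx']+f*q[0]/-q[2]);v=int(s['cy']-f*q[1]/-q[2])
    a,b=max(u-half,0),max(v-half,0); im=s['image'][b:v+half,a:u+half,::-1]
    cv2.imwrite(f'pics/{name}.png',cv2.resize(im,None,fx=560/im.shape[0],fy=560/im.shape[0],interpolation=cv2.INTER_CUBIC)); print('crop origin',a,b,'scale',560/im.shape[0]); return s
E
python3 - <<'E'
from h import *
go([.684,-.005,.2],0)
E
```

```text
t 0.1 pos [ 0.2614 -0.567   0.2444] F [ 0.7  0.3 -0.5] gap 0.999
total tool shift (start frame) mm [ 619.  -333.5   45.3] turn [-0.11  0.   24.74] min rows 15
```

>>> drive_tool(plan=[[0.0412,-0.0222,0.002,0,0,0,1],[0.0412,-0.0222,0.002,0,0,0,1],[0.0412,-0.0222,0.002,0,0,0,1],[0.0412,-0.0222,0.002,0,0,0,1],[0.0412,-0.0222,0.002,0,0,0,1],[0.0412,-0.0222,0.002,0,0,0,1],[0.0412,-0.0222,0.002,0,0,0,1],[0.0412,-0.0222,0.002,0,0,0,1]])

```text
t: 0.9
tcp_pos: [0.4873, -0.2666, 0.2289]
tool_rot: [0.977, 0.214, -0.0, -0.0]
force: [1.4, -0.6, 0.6]
finger_gap: 1.003
gripper_force: 0.0
```

>>> drive_tool(plan=[[0.0412,-0.0222,0.002,0,0,0,1],[0.0412,-0.0222,0.002,0,0,0,1],[0.0412,-0.0222,0.002,0,0,0,1],[0.0412,-0.0222,0.002,0,0,0,1],[0.0412,-0.0222,0.002,0,0,0,1],[0.0412,-0.0222,0.002,0,0,0,1],[0.0412,-0.0222,0.002,0,0,0,1],[0,0,0,0,0,8.25,0.75],[0,0,0,0,0,8.25,0.75],[0,0,0,0,0,8.25,0.75]])

```text
t: 1.9
tcp_pos: [0.6832, -0.0056, 0.2143]
tool_rot: [1.0, -0.002, -0.001, -0.0]
force: [0.6, 0.9, 0.6]
finger_gap: 0.874
gripper_force: 0.0
```

>>> drive_tool(plan=[[0,0,0.05,0,0,0,0.75],[0,0,0.0,0,0,0,0.75],[0,0,0.0,0,0,0,0.75]])

```text
t: 2.2
tcp_pos: [0.6822, -0.0063, 0.1639]
tool_rot: [1.0, -0.0, -0.002, -0.0]
force: [-0.1, -0.2, 1.0]
finger_gap: 0.87
gripper_force: 0.0
```

```bash
python3 - <<'E'
from h import *
go([.684,-.005,.10],0)
s=look('side','g1',[.684,-.005,.11],45)
P=pts(s); t=snap('top'); Q=pts(t); p=manip.sense()['tcp_pos']
for n,X in(('side',P),('top',Q)):
    m=(np.hypot(X[...,0]-p[0],X[...,1]-p[1])<.08)&(X[...,2]>p[2]-.03)&(X[...,2]<p[2]+.04)
    q=X[m]-p
    for lo in np.arange(-.03,.04,.01):
        r=q[(q[:,2]>=lo)&(q[:,2]<lo+.01)]
        if len(r): print(n,round(lo,3),len(r),(r.min(0)*1000).round(),(r.max(0)*1000).round())
E
```

```text
t 2.2 pos [ 0.6822 -0.0063  0.1639] F [-0.1 -0.2  1. ] gap 0.87
total tool shift (start frame) mm [ 2.1 -1.3 63.8] turn [-0.05  0.26 -0.  ] min rows 2
crop origin 162 124 scale 6.222222222222222
side -0.01 20 [-13. -40.  -8.] [ 8. 49. -0.]
side 0.0 28 [-14. -45.   0.] [ 3. 54. 10.]
side 0.01 31 [-13. -39.  10.] [ 9. 58. 20.]
side 0.02 25 [-13. -42.  20.] [ 4. 55. 29.]
side 0.03 11 [-15. -67.  32.] [10. 67. 40.]
top 0.03 2 [-11. -71.  39.] [-11. -62.  40.]
```

View pics/g1.png

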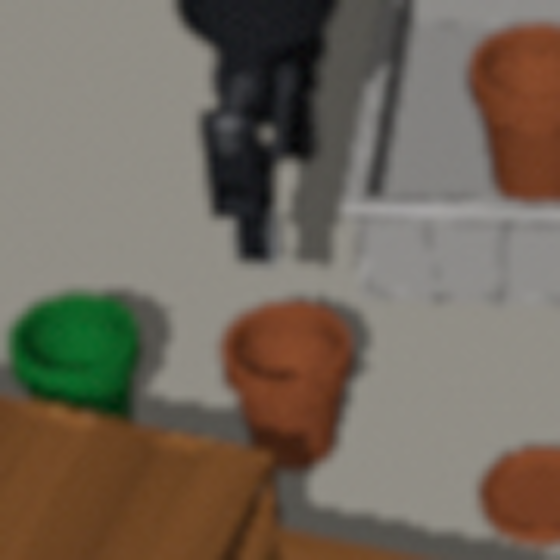

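The side view shows the fingers at (255,240), above and slightly beyond the medium pot's mouth at (290,345). The tips read about 6–8 mm ahead of the TCP at a 74 mm gap. Going down on the collar.

>>> drive_tool(plan=[[0.0033,-0.0013,0.02,0,0,0,1],[0,0,0.03,0,0,0,1],[0,0,0.02,0,0,0,1],[0,0,0.015,0,0,0,1],[0,0,0.013,0,0,0,1],[0,0,0,0,0,0,1]], newtons=30)

```text
t: 2.9
tcp_pos: [0.6863, -0.0052, 0.0664]
tool_rot: [1.0, -0.0, -0.001, -0.0]
force: [0.3, -0.0, -0.4]
finger_gap: 0.999
gripper_force: 0.0
```

>>> drive_tool(plan=[[0,0,0,0,0,0,0.8],[0,0,0,0,0,0,0.6],[0,0,0,0,0,0,0.4],[0,0,0,0,0,0,0.3],[0,0,0,0,0,0,0.3],[0,0,0,0,0,0,0.3]])

```text
t: 3.5
tcp_pos: [0.6879, -0.0053, 0.0692]
tool_rot: [1.0, -0.0, 0.001, 0.0]
force: [-1.0, 0.3, 6.1]
finger_gap: 0.783
gripper_force: 33.5
```

```bash
python3 - <<'E'
from h import *
go([.5925,-.235,.2],0)
look('side','g2',[.684,-.005,.07],40)
E
```

```text
t 3.5 pos [ 0.6879 -0.0053  0.0692] F [-1.   0.3  6.1] gap 0.783
total tool shift (start frame) mm [ -94.9  229.8 -131. ] turn [ 0.02 -0.17 -0.01] min rows 6
crop origin 168 138 scale 7.0
```

View pics/g2.png

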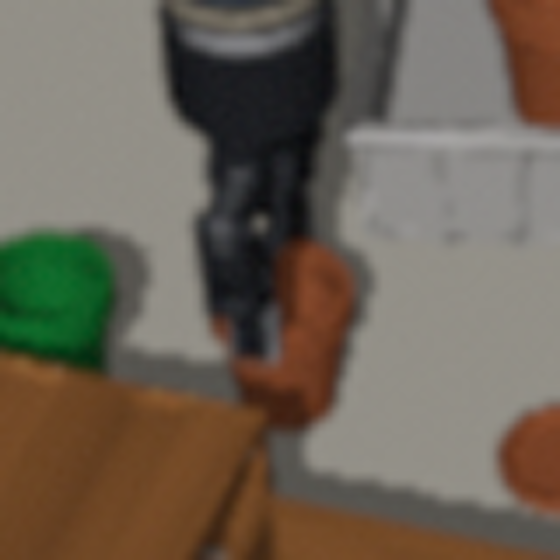

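```bash
python3 - <<'E'
from h import *
s=load('side');E=s['extrinsics'];f=192/np.tan(np.radians(float(s['fov_y']))/2)
def pr(c):
    q=E[:3,:3].T@(np.array(c)-E[:3,3]);return np.array([s['cx']+f*q[0]/-q[2],s['cy']-f*q[1]/-q[2]])
for c in([.688,-.005,.063],[.688,-.005,.072],[.688,-.005,0],[.688,.034,.06],[.688,.034,.08],[.684,-.005,.063]):
    print(c,pr(c),((pr(c)-[168,138])*7).round())
P=pts(s); m=terr(s)&(np.hypot(P[...,0]-.685,P[...,1])<.06)
q=P[m]
for lo in(.02,.03,.04,.05,.06):
    r=q[(q[:,2]>=lo)&(q[:,2]<lo+.01)]; print(lo,len(r),r.min(0).round(4),r.max(0).round(4))
E
```

```text
[0.688, -0.005, 0.063] [207.08667534 180.30245235] [274. 296.]
[0.688, -0.005, 0.072] [206.87593291 178.19887093] [272. 281.]
[0.688, -0.005, 0] [208.51327344 194.54241942] [284. 396.]
[0.688, 0.034, 0.06] [204.32288038 189.3351123 ] [254. 359.]
[0.688, 0.034, 0.08] [203.81652763 184.63567768] [251. 326.]
[0.684, -0.005, 0.063] [208.31530238 180.42754081] [282. 297.]
0.02 32 [ 0.6612 -0.028   0.0201] [0.7024 0.023  0.03  ]
0.03 37 [ 0.6595 -0.0323  0.0303] [0.706  0.0243 0.04  ]
0.04 43 [ 0.658  -0.0309  0.0403] [0.7039 0.0247 0.0499]
0.05 41 [ 0.6574 -0.0334  0.0504] [0.6917 0.0309 0.0596]
0.06 51 [ 0.6514 -0.0377  0.06  ] [0.7117 0.0275 0.07  ]
```

The side view shows the finger at (258,300) on the collar, with the tip at row 360 (z≈0.060) and the pot axis at about 285. The pot is held roughly 5 mm off-centre, so I'll regrip centred.

>>> drive_tool(plan=[[0,0,0,0,0,0,0.9],[0,0,0,0,0,0,0.9],[0,0,0,0,0,0,0.9],[-0.0045,0,0.0,0,0,0,0.85],[0,0,0,0,0,0,0.7],[0,0,0,0,0,0,0.6],[0,0,0,0,0,0,0.5],[0,0,0,0,0,0,0.3],[0,0,0,0,0,0,0.3],[0,0,-0.002,0,0,0,0.3]])

```text
t: 4.55
tcp_pos: [0.6822, -0.0052, 0.0689]
tool_rot: [1.0, -0.0, -0.0, -0.0]
force: [0.5, 0.2, -1.1]
finger_gap: 0.793
gripper_force: 33.9
```

>>> drive_tool(plan=[[0,0,-0.01,0,0,0,0.3],[0,0,-0.02,0,0,0,0.3],[0,0,-0.04,0,0,0,0.3],[0,0,-0.04,0,0,0,0.3],[0,0,-0.035,0,0,0,0.3],[0,0,0,0,0,0,0.3],[0,0,0,0,0,0,0.3]])

```text
t: 5.25
tcp_pos: [0.6826, -0.0053, 0.2155]
tool_rot: [1.0, -0.0, 0.001, 0.0]
force: [-0.0, -0.3, -2.4]
finger_gap: 0.783
gripper_force: 34.4
```

```bash
python3 - <<'E'
from h import *
go([.5925,-.235,.22],0)
s=look('side','g3',manip.sense()['tcp_pos']-[0,0,.02],45)
P=pts(s);q=P[terr(s)]-manip.sense()['tcp_pos'];q=q[np.hypot(q[:,0],q[:,1])<.07]
for lo in np.arange(-.08,.02,.01):
    r=q[(q[:,2]>=lo)&(q[:,2]<lo+.01)]
    if len(r):print(round(lo,3),len(r),r.min(0).round(4),r.max(0).round(4))
E
```

```text
t 5.25 pos [ 0.6826 -0.0053  0.2155] F [-0.  -0.3 -2.4] gap 0.783
total tool shift (start frame) mm [-90.1 229.7  -4.6] turn [ 0.02 -0.13 -0.01] min rows 5
crop origin 160 102 scale 6.222222222222222
-0.07 10 [-0.0129  0.0123 -0.0652] [ 0.022   0.0238 -0.0601]
-0.06 29 [-0.0179  0.0076 -0.0599] [ 0.0202  0.0264 -0.0504]
-0.05 35 [-0.0192  0.0086 -0.05  ] [ 0.0267  0.0267 -0.0403]
-0.04 35 [-0.0203  0.0066 -0.0399] [ 0.0239  0.0296 -0.0302]
-0.03 48 [-0.0227 -0.0258 -0.03  ] [ 0.0263  0.0296 -0.0201]
-0.02 42 [-0.0249 -0.0289 -0.0198] [ 0.0263  0.0308 -0.0101]
-0.01 49 [-0.0281 -0.0281 -0.0098] [ 0.0329  0.0375 -0.0002]
-0.0 83 [-0.0283 -0.0339  0.0002] [0.0351 0.0345 0.0097]
0.01 2 [-0.0149  0.0276  0.0108] [-0.0106  0.034   0.0116]
```

View pics/g3.png

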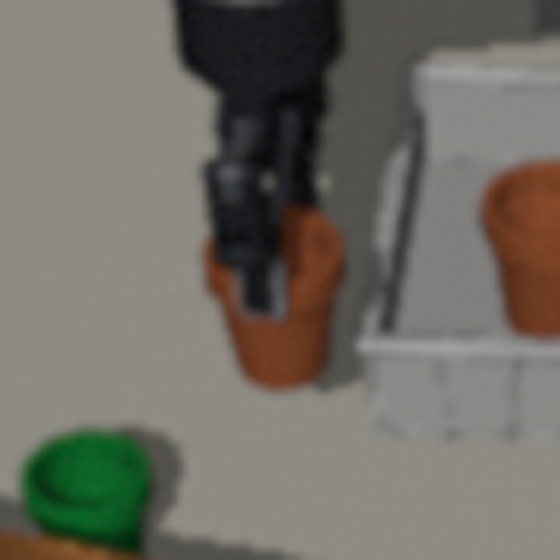

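The side view shows the medium pot held upright at (275,300), finger at (262,270). Carrying it over the big pot.

>>> drive_tool(plan=[[-0.015,0.0383,0,0,0,0,0.3],[-0.015,0.0383,0,0,0,0,0.3],[-0.015,0.0383,0,0,0,0,0.3],[-0.015,0.0383,0,0,0,0,0.3],[-0.015,0.0383,0,0,0,0,0.3],[-0.015,0.0383,0,0,0,0,0.3],[0,0,0.01,0,0,0,0.3],[0,0,0,0,0,0,0.3],[0,0,0,0,0,0,0.3]])

```text
t: 6.2
tcp_pos: [0.5915, -0.2336, 0.2024]
tool_rot: [1.0, 0.0, -0.002, -0.001]
force: [-0.8, -0.1, -1.5]
finger_gap: 0.78
gripper_force: 34.5
```

```bash
python3 - <<'E'
from h import *
go([.5925,-.235,.22],0)
s=look('side','g4',manip.sense()['tcp_pos']-[0,0,.05],45); t=snap('top')
p=manip.sense()['tcp_pos']
for n,x in(('side',s),('top',t)):
    print(n,'PM',find(x,p,.034,p[2]+.003,col=True),'PL',find(x,[.5925,-.235],.0395,.089))
P=pts(s);T=terr(s)
for lo in list(np.arange(.03,.095,.01))+list(np.arange(p[2]-.07,p[2]+.01,.01)):
    r=P[T&(np.hypot(P[...,0]-.5925,P[...,1]+.235)<.06)&(P[...,2]>=lo)&(P[...,2]<lo+.01)]
    if len(r):print(round(lo,3),len(r),'mid x',(r[:,0].min()+r[:,0].max())/2,'ymax',r[:,1].max())
E
```

```text
t 6.2 pos [ 0.5915 -0.2336  0.2024] F [-0.8 -0.1 -1.5] gap 0.78
total tool shift (start frame) mm [  0.9   1.4 -17.6] turn [-0.16  0.19  0.02] min rows 1
crop origin 203 73 scale 6.222222222222222
side PM [ 5.957e-01 -2.298e-01  5.952e-01 -2.328e-01  5.902e-01 -2.262e-01
  6.360e-02  7.690e-02  2.052e-01  8.100e+01] PL [ 5.923e-01 -2.325e-01  5.928e-01 -2.332e-01  5.935e-01 -2.293e-01
  7.350e-02  8.180e-02  8.760e-02  1.410e+02]
top PM None PL None
0.03 25 mid x 0.5914179793475118 ymax -0.2034254623674061
0.04 36 mid x 0.5897749242597383 ymax -0.20088411045154153
0.05 57 mid x 0.5923605193513497 ymax -0.20192858316888418
0.06 61 mid x 0.5918673784432751 ymax -0.19545574661162224
0.07 89 mid x 0.5910395691638628 ymax -0.1940135758318411
0.08 115 mid x 0.5928185416520781 ymax -0.19234008991383544
0.09 35 mid x 0.5928235908671531 ymax -0.195456270534901
0.134 21 mid x 0.5921642515873902 ymax -0.20807958003761273
0.144 27 mid x 0.5935017346848925 ymax -0.20183497439694742
0.154 26 mid x 0.5931088984490831 ymax -0.2049571610562877
0.164 32 mid x 0.592979292465231 ymax -0.20338458101035894
0.174 38 mid x 0.5929764687562924 ymax -0.20186416296980525
0.184 32 mid x 0.5942484917077893 ymax -0.20130349585360707
0.194 53 mid x 0.5949700956766537 ymax -0.19910787103239969
0.204 49 mid x 0.5955374877963568 ymax -0.19433354611093034
```

View pics/g4.png

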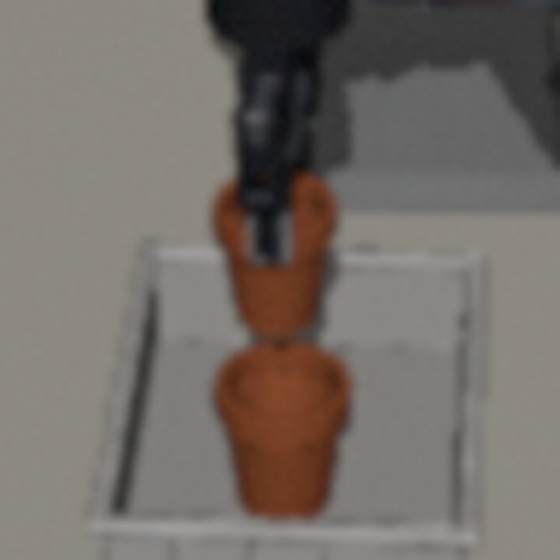

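The side view shows the held pot at (275,260), lined up above the big pot's mouth at (282,380). Lowering in.

>>> drive_tool(plan=[[-0.001,0.0015,0.02,0,0,0,0.3],[0,0,0.025,0,0,0,0.3],[0,0,0.015,0,0,0,0.3],[0,0,0.01,0,0,0,0.3],[0,0,0.008,0,0,0,0.3],[0,0,0.005,0,0,0,0.3],[0,0,0,0,0,0,0.3]])

```text
t: 7.0
tcp_pos: [0.5913, -0.2364, 0.121]
tool_rot: [1.0, -0.0, -0.0, -0.0]
force: [-1.0, -0.2, -1.9]
finger_gap: 0.783
gripper_force: 34.5
```

>>> drive_tool(plan=[[0,0,0.003,0,0,0,0.3],[0,0,0.002,0,0,0,0.3],[0,0,0.002,0,0,0,0.3],[0,0,0,0,0,0,0.3]])

```text
t: 7.4
tcp_pos: [0.5912, -0.2365, 0.1142]
tool_rot: [1.0, -0.0, -0.0, -0.0]
force: [-0.2, -0.4, -2.4]
finger_gap: 0.785
gripper_force: 34.5
```

>>> drive_tool(plan=[[0,0,0.002,0,0,0,0.3],[0,0,0.002,0,0,0,0.3],[0,0,0,0,0,0,0.3]])

```text
t: 7.7
tcp_pos: [0.591, -0.2364, 0.11]
tool_rot: [1.0, -0.0, -0.0, -0.0]
force: [0.5, 0.2, -0.7]
finger_gap: 0.785
gripper_force: 34.5
```

>>> drive_tool(plan=[[0,0,0.002,0,0,0,0.3],[0,0,0.001,0,0,0,0.3],[0,0,0,0,0,0,0.3]])

```text
t: 8.0
tcp_pos: [0.591, -0.2363, 0.1071]
tool_rot: [1.0, -0.0, -0.0, -0.0]
force: [0.6, 0.2, -1.1]
finger_gap: 0.785
gripper_force: 34.5
```

>>> drive_tool(plan=[[0,0,0.001,0,0,0,0.3],[0,0,0.001,0,0,0,0.3],[0,0,0,0,0,0,0.3]])

```text
t: 8.3
tcp_pos: [0.5911, -0.2364, 0.1052]
tool_rot: [1.0, -0.0, -0.0, -0.0]
force: [-0.1, 0.6, -1.1]
finger_gap: 0.783
gripper_force: 34.6
```

>>> drive_tool(plan=[[0,0,0.001,0,0,0,0.3],[0,0,0.001,0,0,0,0.3],[0,0,0,0,0,0,0.3]])

```text
t: 8.6
tcp_pos: [0.5911, -0.2364, 0.1032]
tool_rot: [1.0, -0.0, -0.0, -0.0]
force: [-0.8, 0.6, -1.8]
finger_gap: 0.781
gripper_force: 34.6
```

>>> drive_tool(plan=[[0,0,0.001,0,0,0,0.3],[0,0,0.001,0,0,0,0.3],[0,0,0,0,0,0,0.3]])

```text
t: 8.9
tcp_pos: [0.5913, -0.2363, 0.1028]
tool_rot: [1.0, -0.0, 0.0, -0.0]
force: [-2.4, 1.9, 7.9]
finger_gap: 0.78
gripper_force: 35.2
```

```bash
python3 - <<'E'
from h import *
go([.5925,-.235,.22],0)
s=look('side','g5',manip.sense()['tcp_pos']-[0,0,.05],35)
E
```

```text
t 8.9 pos [ 0.5913 -0.2363  0.1028] F [-2.4  1.9  7.9] gap 0.78
total tool shift (start frame) mm [   1.2   -1.3 -117.2] turn [-0.01 -0.02 -0.  ] min rows 3
crop origin 213 106 scale 8.0
```

View pics/g5.png

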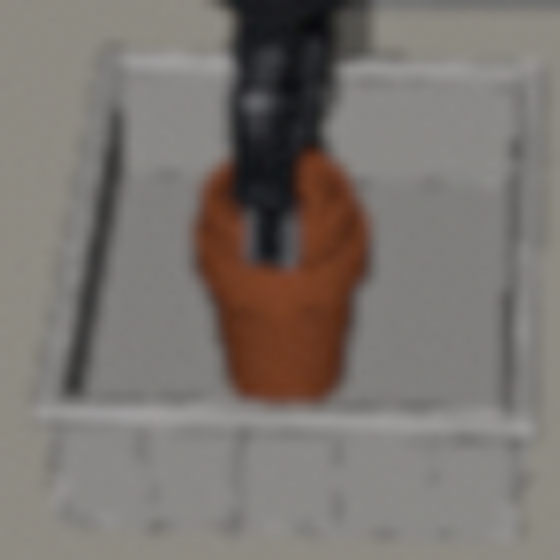

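The medium pot is seated: it shows at (280,280), upright, and its collar hides the big pot's rim. Contact was about 10 N at TCP z 0.103, as expected. Releasing and going to the small pot.

>>> drive_tool(plan=[[0,0,-0.0015,0,0,0,0.5],[0,0,0,0,0,0,0.65],[0,0,0,0,0,0,0.75],[0,0,0,0,0,0,0.8],[0,0,-0.01,0,0,0,0.8],[0,0,-0.03,0,0,0,0.8],[0,0,-0.05,0,0,0,0.8],[0,0,0,0,0,0,1]])

```text
t: 9.75
tcp_pos: [0.5956, -0.239, 0.2006]
tool_rot: [1.0, 0.0, 0.007, 0.004]
force: [1.4, -0.9, 0.5]
finger_gap: 1.0
gripper_force: 0.0
```

>>> drive_tool(plan=[[-0.0195,-0.0392,0,0,0,0,1],[-0.0195,-0.0392,0,0,0,0,1],[-0.0195,-0.0392,0,0,0,0,1],[-0.0195,-0.0392,0,0,0,0,1],[-0.0195,-0.0392,0,0,0,0,1],[-0.0195,-0.0392,0,0,0,0,1],[-0.0195,-0.0392,0,0,0,0,1],[-0.0195,-0.0392,0,0,0,0,1],[-0.0195,-0.0392,0,0,0,0,1],[-0.0195,-0.0392,0,0,0,0,1]])

```text
t: 10.75
tcp_pos: [0.396, 0.1569, 0.1935]
tool_rot: [1.0, -0.0, 0.001, -0.0]
force: [1.5, 0.5, -0.5]
finger_gap: 1.002
gripper_force: 0.0
```

```bash
python3 - <<'E'
from h import *
go([.3605,.2325,.056],0)
t=look('top','g6',[.5925,-.235,.11],35); s=snap('side')
for n,x in(('side',s),('top',t)):
    for k,c in(('PM',(.5925,-.235)),('PS',(.3605,.2325))): 
        R,h={'PM':(.034,.107),'PS':(.029,.056)}[k]; print(n,k,find(x,c,R,h))
E
```

```text
t 10.75 pos [0.396  0.1569 0.1935] F [ 1.5  0.5 -0.5] gap 1.002
total tool shift (start frame) mm [-35.8 -75.5 137.4] turn [-0.02 -0.12 -0.04] min rows 4
crop origin 297 130 scale 8.0
side PM [ 5.934e-01 -2.307e-01  5.928e-01 -2.307e-01  5.937e-01 -2.280e-01
  6.470e-02  6.570e-02  1.056e-01  1.190e+02]
side PS [3.613e-01 2.358e-01 3.615e-01 2.354e-01 3.625e-01 2.371e-01 5.270e-02
 5.790e-02 5.530e-02 1.590e+02]
top PM [ 5.931e-01 -2.387e-01  5.929e-01 -2.394e-01  5.912e-01 -2.380e-01
  6.470e-02  6.590e-02  1.054e-01  1.410e+02]
top PS [3.595e-01 2.299e-01 3.757e-01 2.304e-01 3.782e-01 2.317e-01 2.540e-02
 5.420e-02 5.360e-02 4.700e+01]
```

View pics/g6.png

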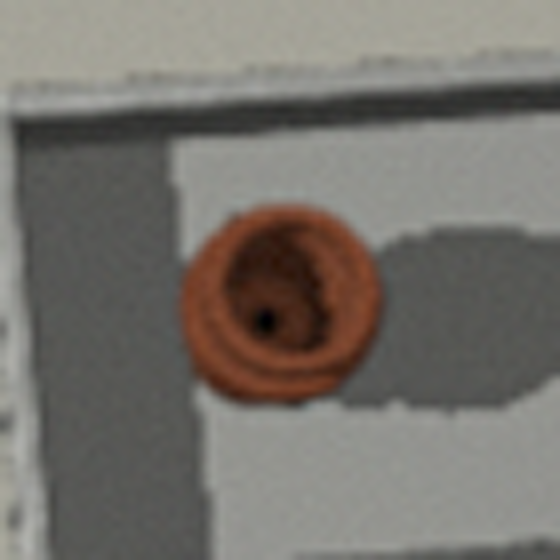

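The top view shows the medium pot's collar nested concentric in the big pot, at (285,300), and the rim height of 107 mm is right. Now the small pot.

>>> drive_tool(plan=[[-0.018,-0.037,0,0,0,0,0.65],[-0.0178,-0.037,0,0,0,0,0.65],[0,0,0.04,0,0,0,0.65],[0,0,0.04,0,0,0,0.65],[0,0,0.02,0,0,0,0.65],[0,0,0,0,0,0,0.65],[0,0,0,0,0,0,0.65]])

```text
t: 11.55
tcp_pos: [0.3614, 0.2293, 0.0931]
tool_rot: [1.0, -0.0, 0.0, -0.0]
force: [0.2, -0.4, 0.2]
finger_gap: 0.825
gripper_force: 0.0
```

```bash
python3 - <<'E'
from h import *
go([.3605,.231,.056],0)
s=look('side','g7',[.3605,.231,.07],40)
E
```

```text
t 11.55 pos [0.3614 0.2293 0.0931] F [ 0.2 -0.4  0.2] gap 0.825
total tool shift (start frame) mm [-0.9 -1.7 37.1] turn [-0.01 -0.03 -0.04] min rows 1
crop origin 265 208 scale 7.0
```

View pics/g7.png

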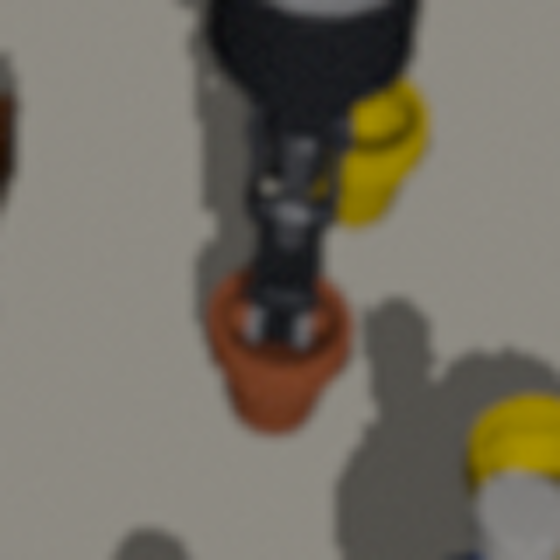

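The side view shows the near finger's tip at (280,340), in line with the small pot (mouth centre 279,320). Going down and gripping.

>>> drive_tool(plan=[[0,-0.0017,0.015,0,0,0,0.65],[0,0,0.015,0,0,0,0.65],[0,0,0.007,0,0,0,0.65],[0,0,0,0,0,0,0.55],[0,0,0,0,0,0,0.45],[0,0,0,0,0,0,0.35],[0,0,0,0,0,0,0.2],[0,0,0,0,0,0,0.1],[0,0,0,0,0,0,0.1],[0,0,0,0,0,0,0.1]])

```text
t: 12.6
tcp_pos: [0.3613, 0.2316, 0.057]
tool_rot: [1.0, -0.0, 0.001, -0.0]
force: [-0.5, 0.5, 8.5]
finger_gap: 0.658
gripper_force: 30.3
```

>>> drive_tool(plan=[[0,0,-0.01,0,0,0,0.1],[0,0,-0.03,0,0,0,0.1],[0,0,-0.05,0,0,0,0.1],[0,0,-0.05,0,0,0,0.1],[0,0,-0.02,0,0,0,0.1]])

```text
t: 13.1
tcp_pos: [0.3619, 0.2318, 0.2205]
tool_rot: [1.0, 0.0, 0.004, -0.001]
force: [0.9, -0.3, -1.7]
finger_gap: 0.653
gripper_force: 32.6
```

```bash
python3 - <<'E'
from h import *
p=manip.sense()['tcp_pos']
go([.592,-.2363,.22],0)
s=look('side','g8',p-[0,0,.02],40)
P=pts(s);T=terr(s)
for lo in np.arange(p[2]-.07,p[2]+.02,.01):
    r=P[T&(np.hypot(P[...,0]-p[0],P[...,1]-p[1])<.06)&(P[...,2]>=lo)&(P[...,2]<lo+.01)]-p
    if len(r):print(round(lo-p[2],3),len(r),'mid x',(r[:,0].min()+r[:,0].max())/2,'ymax',r[:,1].max(),'zmin',r[:,2].min())
E
```

```text
t 13.1 pos [0.3619 0.2318 0.2205] F [ 0.9 -0.3 -1.7] gap 0.653
total tool shift (start frame) mm [230.  468.1   1.1] turn [-0.13 -0.43  0.01] min rows 11
crop origin 268 175 scale 7.0
-0.06 9 mid x 0.001756947948744092 ymax 0.021177758371192956 zmin -0.0570091291167005
-0.05 25 mid x -6.349636669558678e-05 ymax 0.020939428618318434 zmin -0.04964172083988358
-0.04 26 mid x 0.001959407680165004 ymax 0.02402962621911875 zmin -0.039807078615078234
-0.03 32 mid x -0.0003117139587772988 ymax 0.025287269764794007 zmin -0.029864468807462158
-0.02 37 mid x 0.0017803248680395567 ymax 0.026654957308670957 zmin -0.019274623133128416
-0.01 78 mid x 0.00035838657839976085 ymax 0.04000247849845828 zmin -0.009821656597155143
0.0 30 mid x -8.615711139817184e-05 ymax 0.02687396217532101 zmin 1.3832722420753507e-05
```

View pics/g8.png

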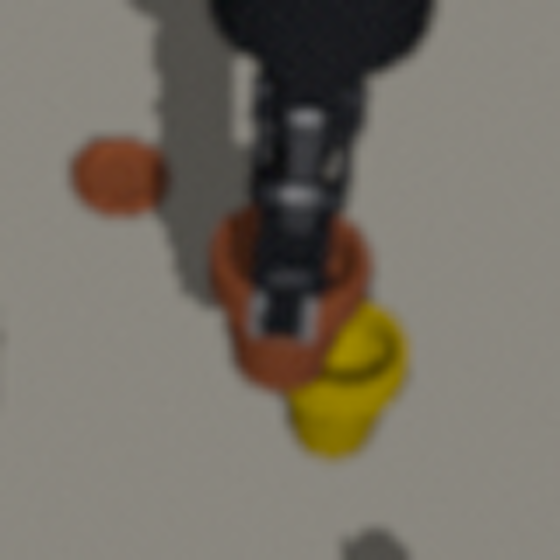

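The side view shows the small pot held upright at (285,290), with the yellow pot only behind it in the picture. Carrying it over the nest.

>>> drive_tool(plan=[[0.0209,0.0425,0,0,0,0,0.1],[0.0209,0.0425,0,0,0,0,0.1],[0.0209,0.0425,0,0,0,0,0.1],[0.0209,0.0425,0,0,0,0,0.1],[0.0209,0.0425,0,0,0,0,0.1],[0.0209,0.0425,0,0,0,0,0.1],[0.0209,0.0425,0,0,0,0,0.1],[0.0209,0.0425,0,0,0,0,0.1],[0.0209,0.0425,0,0,0,0,0.1],[0.0209,0.0425,0,0,0,0,0.1]])

```text
t: 14.15
tcp_pos: [0.5691, -0.1953, 0.2154]
tool_rot: [1.0, -0.0, -0.001, -0.001]
force: [0.6, 0.1, -1.3]
finger_gap: 0.657
gripper_force: 32.7
```

>>> drive_tool(plan=[[0.0209,0.0425,0,0,0,0,0.1],[0,0,0,0,0,0,0.1],[0,0,0,0,0,0,0.1],[0,0,0,0,0,0,0.1]])

```text
t: 14.55
tcp_pos: [0.5889, -0.2348, 0.215]
tool_rot: [1.0, 0.0, -0.001, -0.001]
force: [-0.0, 0.9, -1.2]
finger_gap: 0.655
gripper_force: 32.7
```

```bash
python3 - <<'E'
from h import *
p=manip.sense()['tcp_pos']
go([.5923,-.2363,.125],0)
s=snap('side')
P=pts(s);T=terr(s)
for lo in list(np.arange(.03,.11,.01))+list(np.arange(p[2]-.06,p[2]+.01,.01)):
    r=P[T&(np.hypot(P[...,0]-.5925,P[...,1]+.235)<.06)&(P[...,2]>=lo)&(P[...,2]<lo+.01)]
    if len(r):print(round(lo,3),len(r),'mid x',((r[:,0].min()+r[:,0].max())/2).round(4),'ymax',r[:,1].max().round(4))
E
```

```text
t 14.55 pos [ 0.5889 -0.2348  0.215 ] F [-0.   0.9 -1.2] gap 0.655
total tool shift (start frame) mm [ 3.6  1.7 90. ] turn [-0.12  0.16  0.01] min rows 2
0.03 30 mid x 0.5917 ymax -0.2016
0.04 28 mid x 0.5896 ymax -0.2011
0.05 35 mid x 0.5915 ymax -0.1983
0.06 22 mid x 0.5883 ymax -0.1976
0.07 61 mid x 0.5911 ymax -0.1917
0.08 96 mid x 0.5908 ymax -0.1905
0.09 103 mid x 0.5926 ymax -0.1936
0.1 99 mid x 0.5934 ymax -0.1983
0.155 8 mid x 0.5855 ymax -0.2144
0.165 21 mid x 0.585 ymax -0.2115
0.175 23 mid x 0.5867 ymax -0.2089
0.185 26 mid x 0.5863 ymax -0.2083
0.195 32 mid x 0.5884 ymax -0.2022
0.205 43 mid x 0.5883 ymax -0.207
0.215 13 mid x 0.5895 ymax -0.209
```

>>> drive_tool(plan=[[0.004,0.0007,0.02,0,0,0,0.1],[0,0,0.025,0,0,0,0.1],[0,0,0.015,0,0,0,0.1],[0,0,0.01,0,0,0,0.1],[0,0,0.006,0,0,0,0.1],[0,0,0.004,0,0,0,0.1],[0,0,0,0,0,0,0.1]])

```text
t: 15.3
tcp_pos: [0.5944, -0.237, 0.1358]
tool_rot: [1.0, -0.0, 0.0, 0.0]
force: [0.6, -0.0, -1.9]
finger_gap: 0.654
gripper_force: 32.7
```

>>> drive_tool(plan=[[0,0,0.002,0,0,0,0.1],[0,0,0.002,0,0,0,0.1],[0,0,0.002,0,0,0,0.1],[0,0,0,0,0,0,0.1]])

```text
t: 15.7
tcp_pos: [0.5942, -0.237, 0.1296]
tool_rot: [1.0, -0.0, -0.0, -0.0]
force: [-0.3, -0.2, -0.9]
finger_gap: 0.653
gripper_force: 32.8
```

>>> drive_tool(plan=[[0,0,0.002,0,0,0,0.1],[0,0,0.001,0,0,0,0.1],[0,0,0,0,0,0,0.1]])

```text
t: 16.0
tcp_pos: [0.5942, -0.2369, 0.1266]
tool_rot: [1.0, -0.0, -0.0, -0.0]
force: [-0.5, -0.0, -1.0]
finger_gap: 0.656
gripper_force: 32.8
```

>>> drive_tool(plan=[[-0.0015,0,0,0,0,0,0.1],[0,0,0.001,0,0,0,0.1],[0,0,0.001,0,0,0,0.1],[0,0,0,0,0,0,0.1]])

```text
t: 16.4
tcp_pos: [0.5931, -0.237, 0.1248]
tool_rot: [1.0, -0.0, 0.0, 0.0]
force: [0.7, -0.3, -1.1]
finger_gap: 0.655
gripper_force: 32.8
```

>>> drive_tool(plan=[[0,0,0.001,0,0,0,0.1],[0,0,0.001,0,0,0,0.1],[0,0,0,0,0,0,0.1]])

```text
t: 16.7
tcp_pos: [0.5935, -0.2377, 0.1242]
tool_rot: [1.0, -0.0, 0.001, 0.001]
force: [-0.8, -0.3, 5.0]
finger_gap: 0.654
gripper_force: 33.4
```

>>> drive_tool(plan=[[0,0,0.001,0,0,0,0.1],[0,0,0,0,0,0,0.1]])

```text
t: 16.9
tcp_pos: [0.5939, -0.2381, 0.1241]
tool_rot: [1.0, 0.0, 0.001, 0.001]
force: [-1.1, 0.3, 8.5]
finger_gap: 0.653
gripper_force: 33.7
```

Seated at TCP z 0.124 with light contact, as computed. Releasing and rising, then on to the large saucer while turning the tool to the tray's direction.

>>> drive_tool(plan=[[0,0,-0.0015,0,0,0,0.25],[0,0,0,0,0,0,0.4],[0,0,0,0,0,0,0.55],[0,0,0,0,0,0,0.6],[0,0,-0.01,0,0,0,0.6],[0,0,-0.03,0,0,0,0.6],[0,0,-0.04,0,0,0,1]])

```text
t: 17.6
tcp_pos: [0.5916, -0.2363, 0.2024]
tool_rot: [1.0, -0.0, -0.002, -0.001]
force: [-0.1, 0.0, 0.3]
finger_gap: 0.942
gripper_force: 0.0
```

>>> drive_tool(plan=[[-0.009,-0.05,0,0,0,0,1],[-0.009,-0.05,0,0,0,0,1],[-0.009,-0.05,0,0,0,0,1],[-0.009,-0.05,0,0,0,0,1],[-0.009,-0.05,0,0,0,0,1]])

```text
t: 18.1
tcp_pos: [0.5482, 0.0107, 0.2041]
tool_rot: [1.0, -0.0, 0.001, 0.0]
force: [0.1, 0.2, 0.1]
finger_gap: 1.001
gripper_force: 0.0
```

>>> drive_tool(plan=[[0,0,0,0,0,-8.25,1],[0,0,0,0,0,-8.25,1],[0,0,0,0,0,-8.25,1],[0,0,0,0,0,-8.25,1],[0,0,0,0,0,-8.25,1],[0,0,0,0,0,-8.25,1],[0,0,0,0,0,-8.25,1],[0,0,0,0,0,-8.25,1],[0,0,0,0,0,-8.25,1],[0,0,0,0,0,-8.0,1]])

```text
t: 19.1
tcp_pos: [0.5488, 0.009, 0.2039]
tool_rot: [0.751, 0.66, 0.0, 0.0]
force: [-0.3, 0.6, -0.4]
finger_gap: 1.004
gripper_force: 0.0
```

```bash
python3 - <<'E'
from h import *
go([.549,.0195,.06],82.25)
s=look('side','g9',[.5925,-.235,.11],35); t=snap('top')
for n,x in(('side',s),('top',t)):
    for k,c,R,h in(('nestPS',(.5925,-.235),.029,.123),('SL',(.549,.0195),.033,.012),('SM',(.358,-.2545),.028,.012),('SS',(.4385,-.0115),.023,.012)): print(n,k,find(x,c,R,h,rad=.05))
# tray floor, both cams
for n,s in(('top',t),('side',load('side'))):
    P=pts(s); m=(abs(P[...,2]-.058)<.006)&(np.hypot(P[...,0]-.591,P[...,1]-.28)<.16)
    _,l,st,c=cv2.connectedComponentsWithStats(m.astype(np.uint8)); i=1+st[1:,4].argmax(); p=P[l==i]
    r=cv2.minAreaRect((p[:,:2]*1000).astype(np.float32)); print(n,'floor',np.median(p[:,2]),r)
E
```

```text
t 19.1 pos [0.5488 0.009  0.2039] F [-0.3  0.6 -0.4] gap 1.004
total tool shift (start frame) mm [ 10.4  -1.2 143.9] turn [0.04 0.   0.33] min rows 3
crop origin 213 93 scale 8.0
side nestPS None
side SL [5.492e-01 2.390e-02 5.497e-01 2.320e-02 5.506e-01 2.280e-02 6.200e-02
 6.520e-02 7.200e-03 1.900e+02]
side SM [ 3.587e-01 -2.500e-01  3.593e-01 -2.483e-01  3.602e-01 -2.521e-01
  5.040e-02  6.120e-02  7.900e-03  1.040e+02]
side SS [ 4.388e-01 -7.700e-03  4.391e-01 -7.400e-03  4.391e-01 -8.600e-03
  4.200e-02  4.520e-02  8.000e-03  9.600e+01]
top nestPS [ 5.921e-01 -2.385e-01  5.924e-01 -2.388e-01  5.908e-01 -2.380e-01
  5.600e-02  5.560e-02  1.210e-01  1.070e+02]
top SL None
top SM [ 3.576e-01 -2.563e-01  3.577e-01 -2.568e-01  3.568e-01 -2.572e-01
  4.860e-02  5.040e-02  7.400e-03  1.220e+02]
top SS [ 4.392e-01 -1.120e-02  4.371e-01 -2.950e-02  4.357e-01 -3.060e-02
  2.880e-02  9.500e-03  1.070e-02  1.700e+01]
top floor 0.05664922563790753 ((590.556884765625, 277.5189514160156), (246.0531463623047, 165.77557373046875), 82.254150390625)
side floor 0.0589192991881341 ((589.369384765625, 267.977294921875), (237.09765625, 162.7729949951172), 82.19108581542969)
```

View pics/g9.png

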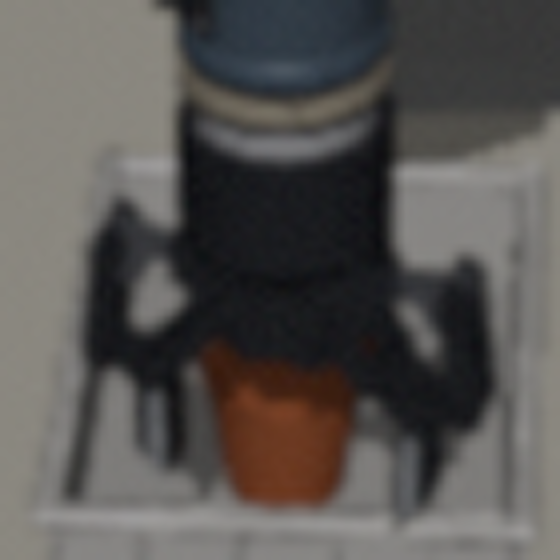

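Arm and gripper hide part of the nest here: the big pot shows at (280,430), fingers at (160,430) and (415,470). The top depth gives the small pot's rim centred at z 0.123, so the nest is right. Now the large saucer.

>>> drive_tool(plan=[[0.01,-0.001,0.04,0,0,0,0.75],[0,0,0.05,0,0,0,0.75],[0,0,0.05,0,0,0,0.75],[0,0,0.03,0,0,0,0.75],[0,0,0.008,0,0,0,0.75],[0,0,0,0,0,0,0.75],[0,0,0,0,0,0,0.75]])

```text
t: 19.9
tcp_pos: [0.5503, 0.0189, 0.0267]
tool_rot: [0.754, 0.657, 0.001, 0.001]
force: [0.6, 0.3, 1.1]
finger_gap: 0.874
gripper_force: 0.0
```

>>> drive_tool(plan=[[0,0,0.005,0,0,0,0.75],[0,0,0.004,0,0,0,0.75],[0,0,0,0,0,0,0.75],[0,0,0,0,0,0,0.75]])

```text
t: 20.3
tcp_pos: [0.5491, 0.0191, 0.0167]
tool_rot: [0.753, 0.658, 0.0, 0.0]
force: [0.1, -0.4, 0.1]
finger_gap: 0.874
gripper_force: 0.0
```

>>> drive_tool(plan=[[0,0,0.002,0,0,0,0.75],[0,0,0.002,0,0,0,0.75],[0,0,0.001,0,0,0,0.75],[0,0,0,0,0,0,0.75]])

```text
t: 20.7
tcp_pos: [0.5488, 0.0191, 0.011]
tool_rot: [0.753, 0.658, -0.0, -0.0]
force: [0.4, -0.8, 0.6]
finger_gap: 0.878
gripper_force: 0.0
```

>>> drive_tool(plan=[[0,0,0,0,0,0,0.68],[0,0,0,0,0,0,0.62],[0,0,0,0,0,0,0.55],[0,0,0,0,0,0,0.45],[0,0,0,0,0,0,0.3],[0,0,0,0,0,0,0.3],[0,0,0,0,0,0,0.3]])

```text
t: 21.4
tcp_pos: [0.549, 0.0191, 0.0117]
tool_rot: [0.753, 0.658, 0.0, 0.0]
force: [-0.6, 0.3, 6.0]
finger_gap: 0.739
gripper_force: 33.3
```

>>> drive_tool(plan=[[0,0,-0.005,0,0,0,0.3],[0,0,-0.02,0,0,0,0.3],[0,0,-0.04,0,0,0,0.3],[0,0,-0.05,0,0,0,0.3],[0,0,-0.05,0,0,0,0.3],[0,0,0,0,0,0,0.3],[0,0,0,0,0,0,0.3]])

```text
t: 22.1
tcp_pos: [0.5495, 0.019, 0.1777]
tool_rot: [0.753, 0.658, 0.001, 0.001]
force: [-1.1, -0.7, -0.7]
finger_gap: 0.738
gripper_force: 33.4
```

```bash
python3 - <<'E'
from h import *
p=manip.sense()['tcp_pos']
u=np.array([.134,.991]);C=np.array([.590,.280])
for nm,s in(('SL',.0335),('SM',-.0085),('SS',-.0445)): print(nm,C+u*s)
go([*(C+u*.0335),.18],82.25)
s=snap('side');P=pts(s);T=terr(s)
r=P[T&(np.hypot(P[...,0]-p[0],P[...,1]-p[1])<.06)&(abs(P[...,2]-p[2])<.03)]-p
print(len(r),r.min(0),r.max(0),np.median(r,0), find(s,p,.033,p[2]))
E
```

```text
SL [0.594489  0.3131985]
SM [0.588861  0.2715765]
SS [0.584037  0.2359005]
t 22.1 pos [0.5495 0.019  0.1777] F [-1.1 -0.7 -0.7] gap 0.738
total tool shift (start frame) mm [297.5   4.8  -2.3] turn [ 0.18  0.   -0.01] min rows 6
279 [-0.028166   -0.03343919 -0.01175381] [0.03303144 0.03817216 0.00479551] [ 0.00253821 -0.00102966 -0.00555438] [5.501e-01 2.280e-02 5.520e-01 2.140e-02 5.523e-01 2.050e-02 6.120e-02
 7.160e-02 1.732e-01 2.330e+02]
```

>>> drive_tool(plan=[[0.0496,0.0008,0,0,0,0,0.3],[0.0496,0.0008,0,0,0,0,0.3],[0.0496,0.0008,0,0,0,0,0.3],[0.0496,0.0008,0,0,0,0,0.3],[0.0496,0.0008,0,0,0,0,0.3],[0.0496,0.0008,0,0,0,0,0.3],[0,0,0.03,0,0,0,0.3],[0,0,0.03,0,0,0,0.3],[0,0,0,0,0,0,0.3],[0,0,0,0,0,0,0.3]])

```text
t: 23.15
tcp_pos: [0.5925, 0.3127, 0.1139]
tool_rot: [0.753, 0.658, -0.002, -0.001]
force: [-0.2, -0.5, 0.4]
finger_gap: 0.739
gripper_force: 33.4
```

```bash
python3 - <<'E'
from h import *
go([.5945,.3132,.0697],82.25)
E
```

```text
t 23.15 pos [0.5925 0.3127 0.1139] F [-0.2 -0.5  0.4] gap 0.739
total tool shift (start frame) mm [ 0.9  2.1 44.2] turn [-0.27  0.13 -0.02] min rows 1
```

>>> drive_tool(plan=[[0.001,0.002,0.015,0,0,0,0.3],[0,0,0.015,0,0,0,0.3],[0,0,0.007,0,0,0,0.3],[0,0,0.003,0,0,0,0.3],[0,0,0,0,0,0,0.3],[0,0,0,0,0,0,0.3]])

```text
t: 23.75
tcp_pos: [0.5964, 0.3141, 0.0767]
tool_rot: [0.753, 0.658, 0.0, 0.0]
force: [-0.6, 0.3, -0.4]
finger_gap: 0.745
gripper_force: 33.5
```

>>> drive_tool(plan=[[0,0,0.001,0,0,0,0.3],[0,0,0.001,0,0,0,0.3],[0,0,0.001,0,0,0,0.3],[0,0,0,0,0,0,0.3]])

```text
t: 24.15
tcp_pos: [0.5959, 0.314, 0.0733]
tool_rot: [0.753, 0.658, -0.0, -0.0]
force: [-0.4, -0.4, -0.5]
finger_gap: 0.741
gripper_force: 33.5
```

>>> drive_tool(plan=[[0,0,0.001,0,0,0,0.3],[0,0,0.0005,0,0,0,0.3],[0,0,0,0,0,0,0.3]])

```text
t: 24.45
tcp_pos: [0.5959, 0.314, 0.0717]
tool_rot: [0.753, 0.658, -0.0, -0.0]
force: [-0.6, -0.1, -1.4]
finger_gap: 0.742
gripper_force: 33.5
```

>>> drive_tool(plan=[[0,-0.0012,0.001,0,0,0,0.3],[0,0,0.001,0,0,0,0.3],[0,0,0.0005,0,0,0,0.3],[0,0,0,0,0,0,0.3]])

```text
t: 24.85
tcp_pos: [0.5947, 0.3142, 0.0698]
tool_rot: [0.753, 0.658, -0.0, -0.0]
force: [-0.8, -0.0, 3.1]
finger_gap: 0.742
gripper_force: 33.8
```

>>> drive_tool(plan=[[0,0,0.0007,0,0,0,0.3],[0,0,0,0,0,0,0.3]])

```text
t: 25.05
tcp_pos: [0.5946, 0.3142, 0.0697]
tool_rot: [0.753, 0.658, -0.0, -0.0]
force: [-3.1, 0.1, 7.2]
finger_gap: 0.736
gripper_force: 34.2
```

>>> drive_tool(plan=[[0,0,-0.001,0,0,0,0.45],[0,0,0,0,0,0,0.55],[0,0,0,0,0,0,0.65],[0,0,0,0,0,0,0.65],[0,0,-0.01,0,0,0,0.65],[0,0,-0.03,0,0,0,0.65],[0,0,-0.05,0,0,0,0.65],[0,0,-0.05,0,0,0,0.65]])

```text
t: 25.85
tcp_pos: [0.5943, 0.3139, 0.2108]
tool_rot: [0.753, 0.658, -0.001, -0.0]
force: [0.6, -0.6, -1.0]
finger_gap: 0.829
gripper_force: 0.0
```

```bash
python3 - <<'E'
from h import *
go([.3585,-.256,.20],82.25)
s=snap('side');P=pts(s); q=P[int(170*.64),int(497*.64)]; print('vase',q)
m=(np.hypot(P[...,0]-q[0],P[...,1]-q[1])<.08)&(P[...,2]>.02)&(P[...,2]<.15); print(P[m].min(0),P[m].max(0))
t=snap('top')
for n,x in(('side',s),('top',t)): print(n,'SL',find(x,(.5945,.314),.033,.070,rad=.05))
E
```

```text
t 25.85 pos [0.5943 0.3139 0.2108] F [ 0.6 -0.6 -1. ] gap 0.829
total tool shift (start frame) mm [-596.6 -156.6   11.5] turn [-0.09  0.04 -0.02] min rows 13
vase [ 0.36061551 -0.46021694  0.06937089]
[ 0.30999874 -0.53782934  0.02010141] [ 0.40743489 -0.45206729  0.1440049 ]
side SL [5.946e-01 3.171e-01 5.946e-01 3.176e-01 5.946e-01 3.167e-01 6.420e-02
 6.680e-02 6.540e-02 3.420e+02]
top SL [5.953e-01 3.117e-01 5.962e-01 3.019e-01 5.994e-01 3.009e-01 6.490e-02
 4.560e-02 6.510e-02 1.090e+02]
```

>>> drive_tool(plan=[[-0.0459,-0.012,0,0,0,0,0.5],[-0.0459,-0.012,0,0,0,0,0.5],[-0.0459,-0.012,0,0,0,0,0.5],[-0.0459,-0.012,0,0,0,0,0.5],[-0.0459,-0.012,0,0,0,0,0.5],[-0.0459,-0.012,0,0,0,0,0.5],[-0.0459,-0.012,0,0,0,0,0.5],[-0.0459,-0.012,0,0,0,0,0.5],[-0.0459,-0.012,0,0,0,0,0.5],[-0.0459,-0.012,0,0,0,0,0.5]])

```text
t: 26.95
tcp_pos: [0.4132, -0.126, 0.2101]
tool_rot: [0.753, 0.658, 0.0, 0.001]
force: [0.7, -0.1, -0.3]
finger_gap: 0.752
gripper_force: 0.0
```

>>> drive_tool(plan=[[-0.0459,-0.012,0,0,0,0,0.5],[-0.0459,-0.012,0,0,0,0,0.5],[-0.0459,-0.012,0,0,0,0,0.5],[0,0,0.05,0,0,0,0.5],[0,0,0.05,0,0,0,0.5],[0,0,0.03,0,0,0,0.5],[0,0,0,0,0,0,0.5],[0,0,0,0,0,0,0.5]])

```text
t: 27.75
tcp_pos: [0.3598, -0.2561, 0.0798]
tool_rot: [0.753, 0.658, 0.0, -0.0]
force: [-0.5, -0.2, -1.0]
finger_gap: 0.75
gripper_force: 0.0
```

```bash
python3 - <<'E'
from h import *
go([.3585,-.256,.010],82.25)
s=snap('side'); print(find(s,(.3585,-.252),.028,.012,rad=.05))
P=pts(s);p=manip.sense()['tcp_pos'];m=(np.hypot(P[...,0]-p[0],P[...,1]-p[1]-.004)<.07)&(P[...,2]>p[2]-.02)&(P[...,2]<p[2]+.02)&~terr(s);r=P[m]-p;print(len(r),r.min(0),r.max(0))
E
```

```text
t 27.75 pos [ 0.3598 -0.2561  0.0798] F [-0.5 -0.2 -1. ] gap 0.75
total tool shift (start frame) mm [-0.1 -1.3 69.8] turn [-0.02 -0.02 -0.01] min rows 2
[ 3.588e-01 -2.493e-01  3.594e-01 -2.507e-01  3.605e-01 -2.515e-01
  5.020e-02  6.270e-02  7.600e-03  9.900e+01]
51 [-0.04580752 -0.01452432 -0.00626397] [0.04438099 0.01900295 0.01928024]
```

>>> drive_tool(plan=[[0.0015,-0.0005,0.03,0,0,0,0.5],[0,0,0.02,0,0,0,0.5],[0,0,0.01,0,0,0,0.5],[0,0,0.004,0,0,0,0.5],[0,0,0.002,0,0,0,0.5],[0,0,0,0,0,0,0.5],[0,0,0,0,0,0,0.5]])

```text
t: 28.5
tcp_pos: [0.3598, -0.2548, 0.0144]
tool_rot: [0.753, 0.658, -0.0, 0.001]
force: [1.0, -0.4, -0.3]
finger_gap: 0.749
gripper_force: 0.0
```

>>> drive_tool(plan=[[0,0,0.0005,0,0,0,0.45],[0,0,0,0,0,0,0.38],[0,0,0,0,0,0,0.32],[0,0,0,0,0,0,0.2],[0,0,0,0,0,0,0.1],[0,0,0,0,0,0,0.1],[0,0,0,0,0,0,0.1]])

```text
t: 29.2
tcp_pos: [0.3594, -0.2544, 0.0137]
tool_rot: [0.753, 0.657, 0.0, 0.0]
force: [-0.6, 0.1, 7.3]
finger_gap: 0.634
gripper_force: 30.1
```

>>> drive_tool(plan=[[0,0,-0.005,0,0,0,0.1],[0,0,-0.02,0,0,0,0.1],[0,0,-0.05,0,0,0,0.1],[0,0,-0.05,0,0,0,0.1],[0,0,-0.05,0,0,0,0.1],[0,0,0,0,0,0,0.1],[0,0,0,0,0,0,0.1]])

```text
t: 29.9
tcp_pos: [0.3597, -0.2547, 0.1895]
tool_rot: [0.753, 0.658, -0.0, 0.002]
force: [-0.2, 0.3, -1.1]
finger_gap: 0.635
gripper_force: 32.1
```

```bash
python3 - <<'E'
from h import *
go([.5884,.268,.19],82.25)
p=manip.sense()['tcp_pos'];s=snap('side');print('tool',p,find(s,p,.028,p[2]-.005,rad=.05,band=.012))
P=pts(s);m=(np.hypot(P[...,0]-p[0],P[...,1]-p[1]-.004)<.07)&(P[...,2]>p[2]-.008)&(P[...,2]<p[2]+.02)&~terr(s);r=P[m]-p;print(len(r),r.min(0),r.max(0))
E
```

```text
t 29.9 pos [ 0.3597 -0.2547  0.1895] F [-0.2  0.3 -1.1] gap 0.635
total tool shift (start frame) mm [548.7 156.2  -1.4] turn [0.14 0.13 0.  ] min rows 12
tool [ 0.35966996 -0.25466113  0.18947614] [ 3.626e-01 -2.531e-01  3.626e-01 -2.533e-01  3.613e-01 -2.548e-01
  5.010e-02  6.020e-02  1.827e-01  1.490e+02]
65 [-0.04057228 -0.01940831 -0.00464695] [0.03889755 0.02379603 0.01995515]
```

>>> drive_tool(plan=[[0.0458,0.013,0,0,0,0,0.1],[0.0458,0.013,0,0,0,0,0.1],[0.0458,0.013,0,0,0,0,0.1],[0.0458,0.013,0,0,0,0,0.1],[0.0458,0.013,0,0,0,0,0.1],[0.0458,0.013,0,0,0,0,0.1],[0.0458,0.013,0,0,0,0,0.1],[0.0458,0.013,0,0,0,0,0.1],[0.0458,0.013,0,0,0,0,0.1],[0.0458,0.013,0,0,0,0,0.1]])

```text
t: 30.95
tcp_pos: [0.5488, 0.1836, 0.185]
tool_rot: [0.753, 0.658, -0.003, -0.002]
force: [0.9, -1.5, -0.1]
finger_gap: 0.64
gripper_force: 32.1
```

>>> drive_tool(plan=[[0.0458,0.013,0,0,0,0,0.1],[0.0458,0.013,0,0,0,0,0.1],[0,0,0,0,7,0,0.1],[0,0,0,0,7,0,0.1],[0,0,0,0,7,0,0.1],[0,0,0,0,0,0,0.1],[0,0,0,0,0,0,0.1],[0,0,0,0,0,0,0.1]])

```text
t: 31.75
tcp_pos: [0.588, 0.2695, 0.1872]
tool_rot: [0.741, 0.647, 0.136, -0.12]
force: [1.5, 0.5, -0.3]
finger_gap: 0.633
gripper_force: 32.1
```

```bash
python3 - <<'E'
from h import *
go([.5886,.2695,.11],82.25,21)
E
```

```text
t 31.75 pos [0.588  0.2695 0.1872] F [ 1.5  0.5 -0.3] gap 0.633
total tool shift (start frame) mm [-27.4   0.7  72.2] turn [-0.08  0.11 -0.01] min rows 2
```

>>> drive_tool(plan=[[-0.0107,0.0005,0.028,0,0,0,0.1],[-0.0107,0,0.028,0,0,0,0.1],[-0.0072,0,0.0187,0,0,0,0.1],[0,0,0,0,0,0,0.1],[0,0,0,0,0,0,0.1]])

```text
t: 32.25
tcp_pos: [0.5888, 0.27, 0.1083]
tool_rot: [0.74, 0.647, 0.137, -0.12]
force: [-0.5, 0.2, -1.1]
finger_gap: 0.639
gripper_force: 32.1
```

```bash
python3 - <<'E'
from h import *
go([.5886,.2695,.0794],82.25,21)
s=look('side','g10',[.59,.285,.08],40)
p=manip.sense()['tcp_pos'];P=pts(s);T=terr(s)
u=np.array([.135,.991])
m=T&(np.hypot(P[...,0]-.59,P[...,1]-.29)<.1)&(P[...,2]>.05)
sc=(P[...,:2]-[.590,.280])@u; xx=(P[...,:2]-[.590,.280])@[.991,-.135]
for a in np.arange(-.06,.085,.01):
    k=m&(sc>=a)&(sc<a+.01)
    if k.sum()>2: print(round(a,3),k.sum(),'x',xx[k].min().round(4),xx[k].max().round(4),'z',P[k][:,2].min().round(4),P[k][:,2].max().round(4))
E
```

```text
t 32.25 pos [0.5888 0.27   0.1083] F [-0.5  0.2 -1.1] gap 0.639
total tool shift (start frame) mm [-10.8  -0.2  26.8] turn [-0.02  0.01  0.06] min rows 1
crop origin 177 211 scale 7.0
-0.06 6 x 0.0411 0.0648 z 0.0568 0.1929
-0.05 17 x -0.0663 0.0644 z 0.0554 0.1973
-0.04 35 x -0.0674 0.0818 z 0.057 0.1982
-0.03 75 x -0.0958 0.0808 z 0.0557 0.2022
-0.02 73 x -0.0984 0.0814 z 0.0568 0.1697
-0.01 56 x -0.0988 0.0798 z 0.058 0.1514
0.0 55 x -0.0997 0.0298 z 0.0587 0.114
0.01 138 x -0.101 0.0864 z 0.0585 0.1194
0.02 84 x -0.1004 0.0815 z 0.0547 0.1169
0.03 92 x -0.098 0.0867 z 0.0568 0.1199
0.04 81 x -0.0957 0.0824 z 0.0545 0.0918
0.05 64 x -0.0286 0.0804 z 0.0562 0.0777
0.06 58 x -0.0241 0.0812 z 0.0569 0.0847
0.07 5 x -0.0053 0.0057 z 0.0632 0.0763
```

View pics/g10.png

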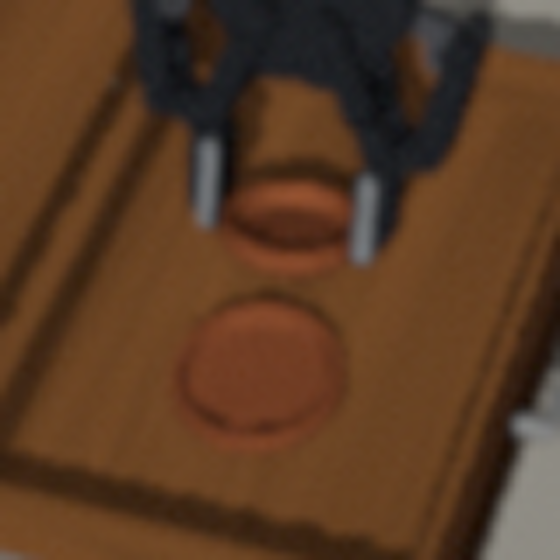

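```bash
cat >> h.py <<'E'
def proj(s,c):
    E=s['extrinsics'];f=192/np.tan(np.radians(float(s['fov_y']))/2)
    q=(np.atleast_2d(c)-E[:3,3])@E[:3,:3];return np.c_[s['cx']+f*q[:,0]/-q[:,2],s['cy']-f*q[:,1]/-q[:,2]]
def saucer_px(s,o,n,R,foot):
    n=np.array(n)/np.linalg.norm(n);a=np.cross(n,[1,0,0]);a/=np.linalg.norm(a);b=np.cross(n,a)
    th=np.linspace(0,6.28,72)[:,None];ring=np.cos(th)*a+np.sin(th)*b
    X=np.r_[np.array(o)+foot*ring,np.array(o)+.004*n+R*ring,np.array(o)+.012*n+R*ring]
    u=proj(s,X);return np.r_[u.min(0),u.max(0)]
E
python3 - <<'E'
from h import *
s=load('side'); th=np.radians(21);u=np.array([.135,.991,0]);n=np.array([0,0,np.cos(th)])-u*np.sin(th)
f=lambda b:((b.reshape(2,2)-[177,211])*7).round().ravel()
print('SL pred',f(saucer_px(s,[.5946,.3142,.058],[0,0,1],.033,.029)))
p=np.array([.5888,.27,.1083]);print('SM pred',f(saucer_px(s,p-.0137*n,n,.028,.024)))
e=np.array([0,.004,0]);print('SM+4y',f(saucer_px(s,p+e-.0137*n,n,.028,.024)))
c=s['image'][211:291,177:257].astype(int)
hsv=cv2.cvtColor(s['image'],cv2.COLOR_RGB2HSV)[211:291,177:257]
for r,cc in((53,37),(53,20),(63,37),(33,42),(38,42),(27,42),(45,55)): print((r*7,cc*7),c[r,cc],hsv[r,cc])
E
```

```text
SL pred [171. 292. 348. 446.]
SM pred [217. 174. 366. 272.]
SM+4y [215. 182. 364. 280.]
(371, 259) [113  62  36] [ 10 174 113]
(371, 140) [108  68  34] [ 14 175 108]
(441, 259) [126  69  40] [ 10 174 126]
(231, 294) [82 41 24] [  9 180  82]
(266, 294) [127  69  41] [ 10 173 127]
(189, 294) [144  79  47] [ 10 172 144]
(315, 385) [111  70  37] [ 13 170 111]
```

The side view shows the large saucer flat at (262,372) and the medium one held tilted at (293,226). Both outlines match the predicted ones within about 1 mm. I correct 2 mm away from the large saucer and lower.

>>> drive_tool(plan=[[-0.0019,0,-0.0007,0,0,0,0.1],[-0.0036,0,0.0093,0,0,0,0.1],[-0.0029,0,0.0075,0,0,0,0.1],[-0.0018,0,0.0047,0,0,0,0.1],[0,0,0,0,0,0,0.1],[0,0,0,0,0,0,0.1]])

```text
t: 32.9
tcp_pos: [0.5883, 0.267, 0.0847]
tool_rot: [0.741, 0.647, 0.137, -0.12]
force: [0.2, -0.0, -0.1]
finger_gap: 0.636
gripper_force: 32.1
```

>>> drive_tool(plan=[[-0.0007,0,0.0019,0,0,0,0.1],[-0.0004,0,0.0009,0,0,0,0.1],[0,0,0,0,0,0,0.1]])

```text
t: 33.2
tcp_pos: [0.5884, 0.267, 0.082]
tool_rot: [0.741, 0.647, 0.137, -0.12]
force: [-0.1, -0.5, -0.7]
finger_gap: 0.637
gripper_force: 32.1
```

>>> drive_tool(plan=[[-0.0004,0,0.0009,0,0,0,0.1],[-0.0004,0,0.0009,0,0,0,0.1],[0,0,0,0,0,0,0.1]])

```text
t: 33.5
tcp_pos: [0.5883, 0.2669, 0.0799]
tool_rot: [0.741, 0.647, 0.137, -0.12]
force: [0.7, 0.4, -0.4]
finger_gap: 0.636
gripper_force: 32.1
```

>>> drive_tool(plan=[[-0.0002,0,0.0005,0,0,0,0.1],[-0.0002,0,0.0005,0,0,0,0.1],[0,0,0,0,0,0,0.1]])

```text
t: 33.8
tcp_pos: [0.5885, 0.267, 0.0791]
tool_rot: [0.741, 0.647, 0.137, -0.12]
force: [0.1, -0.5, 1.0]
finger_gap: 0.632
gripper_force: 32.2
```

>>> drive_tool(plan=[[-0.0002,0,0.0005,0,0,0,0.1],[-0.0002,0,0.0005,0,0,0,0.1],[0,0,0,0,0,0,0.1]])

```text
t: 34.1
tcp_pos: [0.5885, 0.2672, 0.0786]
tool_rot: [0.741, 0.647, 0.138, -0.12]
force: [-0.7, -0.1, 4.5]
finger_gap: 0.633
gripper_force: 32.5
```

>>> drive_tool(plan=[[0,0,0,0,0,0,0.25],[0,0,0,0,0,0,0.32],[0,0,0,0,0,0,0.4],[0,0,0,0,0,0,0.45],[0,0,0,0,0,0,0.5],[0,0,-0.005,0,0,0,0.5],[0,0,-0.01,0,0,0,0.5],[0,0,-0.03,0,0,0,0.5],[0,0,-0.05,0,0,0,0.5],[0,0,-0.03,0,0,0,0.5]])

```text
t: 35.1
tcp_pos: [0.5833, 0.2214, 0.198]
tool_rot: [0.741, 0.647, 0.139, -0.118]
force: [0.8, -0.3, 0.6]
finger_gap: 0.748
gripper_force: 0.0
```

>>> drive_tool(plan=[[0,0,0,0,-7,0,0.3],[0,0,0,0,-7,0,0.3],[0,0,0,0,-7,0,0.3],[-0.05,-0.005,0,0,0,0,0.3],[-0.05,-0.005,0,0,0,0,0.3],[0,0,0,0,0,0,0.3]])

```text
t: 35.7
tcp_pos: [0.5573, 0.1213, 0.1952]
tool_rot: [0.755, 0.656, -0.002, 0.0]
force: [-0.2, 1.5, -0.2]
finger_gap: 0.649
gripper_force: 0.0
```

```bash
python3 - <<'E'
from h import *
go([.4388,-.013,.2],82.25)
s=snap('side'); hsv=cv2.cvtColor(s['image'],cv2.COLOR_RGB2HSV)
b=(hsv[...,0]<=11)&(hsv[...,1]>150); P=pts(s)
u=np.array([.135,.991]); sc=(P[...,:2]-[.590,.280])@u; xx=(P[...,:2]-[.590,.280])@[.991,-.135]
m=b&(abs(xx)<.045)&(abs(sc)<.1)&(P[...,2]>.05)&(P[...,2]<.1)
_,l,st,c=cv2.connectedComponentsWithStats(m.astype(np.uint8)); i=1+st[1:,4].argmax()
k=l==i; print('comp',st[i],xx[k].min(),xx[k].max())
for a in np.arange(-.05,.085,.006):
    q=k&(sc>=a)&(sc<a+.006)
    if q.sum()>2: print(round(a,3),q.sum(),'x',xx[q].min().round(4),xx[q].max().round(4),'z',*np.percentile(P[q][:,2],[5,50,95]).round(4))
for n,x in(('side',s),('top',snap('top'))): print(n,find(x,(.4388,-.0105),.023,.012,rad=.05))
E
```

```text
t 35.7 pos [0.5573 0.1213 0.1952] F [-0.2  1.5 -0.2] gap 0.649
total tool shift (start frame) mm [-149.4  -98.8   -4.3] turn [-0.1   0.15 -0.22] min rows 4
comp [201 242  29  34 653] -0.03242012232954269 0.03543674232690163
-0.038 21 x -0.0155 0.0158 z 0.062 0.0686 0.0721
-0.032 31 x -0.02 0.0229 z 0.0624 0.0663 0.073
-0.026 30 x -0.0226 0.0236 z 0.0641 0.0668 0.0754
-0.02 26 x -0.0236 0.0249 z 0.0653 0.0682 0.0763
-0.014 25 x -0.0271 0.0242 z 0.0678 0.0701 0.0802
-0.008 21 x -0.0263 0.0262 z 0.0687 0.0729 0.0815
-0.002 25 x -0.0274 0.0232 z 0.0595 0.0753 0.0831
0.004 26 x -0.0214 0.0208 z 0.0637 0.0784 0.086
0.01 76 x -0.0212 0.0219 z 0.0611 0.0711 0.0872
0.016 49 x -0.0263 0.0275 z 0.0607 0.0642 0.0829
0.022 46 x -0.0283 0.0313 z 0.0597 0.0633 0.0698
0.028 44 x -0.0296 0.0313 z 0.0598 0.0635 0.0708
0.034 44 x -0.0315 0.032 z 0.0598 0.0635 0.0705
0.04 46 x -0.0314 0.0354 z 0.0596 0.0627 0.0701
0.046 42 x -0.0324 0.0325 z 0.0597 0.0627 0.0693
0.052 38 x -0.0292 0.0266 z 0.0606 0.0647 0.0726
0.058 21 x -0.0228 0.0245 z 0.0622 0.0666 0.0722
0.064 36 x -0.0172 0.0165 z 0.0586 0.0682 0.0738
0.07 4 x -0.008 0.0031 z 0.0678 0.0693 0.0705
side [ 4.389e-01 -9.300e-03  4.390e-01 -1.010e-02  4.391e-01 -8.600e-03
  4.160e-02  4.610e-02  8.500e-03  9.600e+01]
top [ 4.386e-01 -1.380e-02  4.387e-01 -1.470e-02  4.392e-01 -1.530e-02
  3.990e-02  3.940e-02  7.700e-03  7.800e+01]
```

The row is good: the medium saucer leans at about 20° on the large one. Now the small saucer.

>>> drive_tool(plan=[[-0.0375,-0.0247,0,0,0,0,0.25],[-0.0375,-0.0247,0,0,0,0,0.25],[-0.0375,-0.0247,0,0,0,0,0.25],[-0.0369,-0.0247,0,0,0,0,0.25],[0,0,0.05,0,0,0,0.25],[0,0,0.05,0,0,0,0.25],[0,0,0.04,0,0,0,0.25],[0,0,0,0,0,0,0.25],[0,0,0,0,0,0,0.25]])

```text
t: 36.7
tcp_pos: [0.4414, -0.0091, 0.0546]
tool_rot: [0.753, 0.658, -0.0, -0.0]
force: [-1.0, -1.2, 1.1]
finger_gap: 0.625
gripper_force: 0.0
```

```bash
python3 - <<'E'
from h import *
go([.4388,-.013,.0145],82.25)
E
```

```text
t 36.7 pos [ 0.4414 -0.0091  0.0546] F [-1.  -1.2  1.1] gap 0.625
total tool shift (start frame) mm [-4.3 -2.  40.1] turn [-0.06 -0.01  0.02] min rows 1
```

>>> drive_tool(plan=[[-0.004,-0.002,0.01,0,0,0,0.25],[0,0,0.015,0,0,0,0.25],[0,0,0.01,0,0,0,0.25],[0,0,0.004,0,0,0,0.25],[0,0,0,0,0,0,0.25],[0,0,0,0,0,0,0.25]])

```text
t: 37.3
tcp_pos: [0.4391, -0.0132, 0.0165]
tool_rot: [0.753, 0.658, 0.0, 0.001]
force: [0.0, 0.2, 0.2]
finger_gap: 0.628
gripper_force: 0.0
```

>>> drive_tool(plan=[[0,0,0,0,0,0,0.2],[0,0,0,0,0,0,0.12],[0,0,0,0,0,0,0.05],[0,0,0,0,0,0,-0.05],[0,0,0,0,0,0,-0.15],[0,0,0,0,0,0,-0.15],[0,0,0,0,0,0,-0.15]])

```text
t: 38.0
tcp_pos: [0.4386, -0.0132, 0.0163]
tool_rot: [0.753, 0.657, 0.0, 0.0]
force: [-0.9, -0.1, 8.0]
finger_gap: 0.517
gripper_force: 29.4
```

>>> drive_tool(plan=[[0,0,-0.005,0,0,0,-0.15],[0,0,-0.02,0,0,0,-0.15],[0,0,-0.05,0,0,0,-0.15],[0,0,-0.05,0,0,0,-0.15],[0,0,-0.05,0,0,0,-0.15],[0,0,0,0,0,0,-0.15],[0,0,0,0,0,0,-0.15]])

```text
t: 38.7
tcp_pos: [0.4388, -0.0132, 0.192]
tool_rot: [0.753, 0.658, 0.001, 0.001]
force: [-0.3, 0.4, 0.4]
finger_gap: 0.517
gripper_force: 30.9
```

```bash
python3 - <<'E'
from h import *
go([.583,.21,.19],82.25)
p=manip.sense()['tcp_pos'];s=snap('side');P=pts(s)
hsv=cv2.cvtColor(s['image'],cv2.COLOR_RGB2HSV)
m=(hsv[...,0]<=11)&(hsv[...,1]>150)&(np.hypot(P[...,0]-p[0],P[...,1]-p[1])<.06)&(abs(P[...,2]-p[2])<.025)
v,u=np.nonzero(m);print('seen',u.min(),v.min(),u.max()+1,v.max()+1,len(u))
print('pred',saucer_px(s,p-[0,0,.0148],[0,0,1],.023,.019))
E
```

```text
t 38.7 pos [ 0.4388 -0.0132  0.192 ] F [-0.3  0.4  0.4] gap 0.517
total tool shift (start frame) mm [240.6 112.8   2.3] turn [ 0.19  0.03 -0.  ] min rows 6
seen 280 153 293 163 110
pred [279.4587926  150.17598985 295.2558448  162.37068578]
```

>>> drive_tool(plan=[[0.0435,0.0192,0,0,0,0,-0.15],[0.0435,0.0192,0,0,0,0,-0.15],[0.0435,0.0192,0,0,0,0,-0.15],[0.0435,0.0192,0,0,0,0,-0.15],[0.0435,0.0192,0,0,0,0,-0.15],[0.0435,0.0192,0,0,0,0,-0.15],[0,0,0,0,7.8,0,-0.15],[0,0,0,0,7.8,0,-0.15],[0,0,0,0,7.8,0,-0.15],[0,0,0,0,0,0,-0.15]])

```text
t: 39.75
tcp_pos: [0.5856, 0.2272, 0.1862]
tool_rot: [0.74, 0.642, 0.149, -0.136]
force: [-0.1, -0.5, 0.7]
finger_gap: 0.52
gripper_force: 30.9
```

>>> drive_tool(plan=[[-0.012,0,0.0275,0,0,0,-0.15],[-0.012,0,0.0275,0,0,0,-0.15],[-0.006,0,0.0138,0,0,0,-0.15],[0,0,0,0,0,0,-0.15],[0,0,0,0,0,0,-0.15]])

```text
t: 40.25
tcp_pos: [0.5879, 0.2302, 0.1154]
tool_rot: [0.738, 0.644, 0.152, -0.134]
force: [-0.1, -0.2, -0.2]
finger_gap: 0.521
gripper_force: 30.9
```

```bash
python3 - <<'E'
from h import *
go([.5833,.2309,.0806],82.25,23.5)
s=snap('side');P=pts(s);p=manip.sense()['tcp_pos']; hsv=cv2.cvtColor(s['image'],cv2.COLOR_RGB2HSV)
th=np.radians(23.5);u3=np.array([.135,.991,0]);n=np.array([0,0,np.cos(th)])-u3*np.sin(th)
print('pred SS',saucer_px(s,p-.0163*n,n,.023,.019))
th=np.radians(20.7);n2=np.array([0,0,np.cos(th)])-u3*np.sin(th);o=np.array([.590,.280,.0665])-.0080*u3
print('pred SM',saucer_px(s,o,n2,.028,.024))
b=(hsv[...,0]<=11)&(hsv[...,1]>150)&(np.hypot(P[...,0]-.59,P[...,1]-.27)<.12)&(P[...,2]>.05)
_,l,st,c=cv2.connectedComponentsWithStats(b.astype(np.uint8))
for r in st[1:]:
    if r[4]>40: print(r[0],r[1],r[0]+r[2],r[1]+r[3],r[4])
E
```

```text
t 40.25 pos [0.5879 0.2302 0.1154] F [-0.1 -0.2 -0.2] gap 0.521
total tool shift (start frame) mm [-13.7  -4.6  31.9] turn [-0.05  0.13 -0.  ] min rows 1
pred SS [213.00241618 225.13603083 230.25296033 236.12875275]
pred SM [209.21196955 242.04731115 230.1839592  256.02262823]
213 226 228 237 138
201 242 230 276 650
```

>>> drive_tool(plan=[[0.0006,-0.0045,0,0,0,0,-0.15],[-0.006,0,0.0138,0,0,0,-0.15],[-0.004,0,0.0092,0,0,0,-0.15],[-0.0016,0,0.0037,0,0,0,-0.15],[0,0,0,0,0,0,-0.15],[0,0,0,0,0,0,-0.15]])

```text
t: 40.9
tcp_pos: [0.5835, 0.2308, 0.0864]
tool_rot: [0.738, 0.644, 0.153, -0.133]
force: [-0.3, 0.6, -0.1]
finger_gap: 0.513
gripper_force: 30.9
```

>>> drive_tool(plan=[[-0.0004,0,0.0009,0,0,0,-0.15],[-0.0004,0,0.0009,0,0,0,-0.15],[-0.0004,0,0.0009,0,0,0,-0.15],[0,0,0,0,0,0,-0.15]])

```text
t: 41.3
tcp_pos: [0.5834, 0.2308, 0.0838]
tool_rot: [0.738, 0.644, 0.153, -0.133]
force: [0.2, -0.1, -0.3]
finger_gap: 0.516
gripper_force: 30.9
```

>>> drive_tool(plan=[[-0.0004,0,0.0009,0,0,0,-0.15],[-0.0004,0,0.0009,0,0,0,-0.15],[0,0,0,0,0,0,-0.15]])

```text
t: 41.6
tcp_pos: [0.5833, 0.2308, 0.0816]
tool_rot: [0.738, 0.644, 0.153, -0.133]
force: [0.7, 0.3, -0.2]
finger_gap: 0.518
gripper_force: 30.9
```

>>> drive_tool(plan=[[-0.0002,0,0.0005,0,0,0,-0.15],[-0.0002,0,0.0005,0,0,0,-0.15],[0,0,0,0,0,0,-0.15]])

```text
t: 41.9
tcp_pos: [0.5836, 0.2308, 0.0808]
tool_rot: [0.738, 0.644, 0.153, -0.133]
force: [-0.7, -0.8, 0.5]
finger_gap: 0.521
gripper_force: 31.0
```

>>> drive_tool(plan=[[-0.0002,0,0.0005,0,0,0,-0.15],[0,0,0,0,0,0,-0.15]])

```text
t: 42.1
tcp_pos: [0.5837, 0.2307, 0.0805]
tool_rot: [0.738, 0.644, 0.153, -0.133]
force: [0.1, -1.1, 2.9]
finger_gap: 0.515
gripper_force: 31.2
```

>>> drive_tool(plan=[[0,0,0,0,0,0,0.03],[0,0,0,0,0,0,0.1],[0,0,0,0,0,0,0.17],[0,0,0,0,0,0,0.24],[0,0,0,0,0,0,0.28],[0,0,-0.005,0,0,0,0.28],[0,0,-0.01,0,0,0,0.28],[0,0,-0.03,0,0,0,0.28],[0,0,-0.05,0,0,0,0.28],[0,0,-0.04,0,0,0,0.28]])

```text
t: 43.1
tcp_pos: [0.5762, 0.1767, 0.2064]
tool_rot: [0.738, 0.644, 0.153, -0.133]
force: [1.1, -0.7, 0.9]
finger_gap: 0.64
gripper_force: 0.0
```

>>> drive_tool(plan=[[0,0,0,0,-7.8,0,0.3],[0,0,0,0,-7.8,0,0.3],[0,0,0,0,-7.8,0,0.3],[-0.05,-0.02,-0.01,0,0,0,0.3],[-0.04,-0.03,-0.01,0,0,0,0.3],[-0.04,-0.03,0,0,0,0,0.3],[0,0,0,0,0,0,0.3],[0,0,0,0,0,0,0.3]])

```text
t: 43.9
tcp_pos: [0.4819, 0.0636, 0.224]
tool_rot: [0.754, 0.657, 0.001, 0.001]
force: [0.3, 1.0, -0.2]
finger_gap: 0.647
gripper_force: 0.0
```

```bash
python3 - <<'E'
from h import *
s=snap('side');t=snap('top');P=pts(s)
a=s['image'][225:295,180:260,::-1];b=s['image'][95:165,215:295,::-1];c=t['image'][120:190,120:200,::-1];d=t['image'][135:205,290:370,::-1]
cv2.imwrite('pics/fin.png',cv2.resize(np.vstack([np.hstack([a,b]),np.hstack([c,d])]),None,fx=4.2,fy=4.2,interpolation=cv2.INTER_CUBIC))
hsv=cv2.cvtColor(s['image'],cv2.COLOR_RGB2HSV)
sc=(P[...,:2]-[.590,.280])@[.135,.991]; xx=(P[...,:2]-[.590,.280])@[.991,-.135]
k=(hsv[...,0]<=11)&(hsv[...,1]>150)&(abs(xx)<.045)&(abs(sc)<.1)&(P[...,2]>.05)&(P[...,2]<.1)
for a in np.arange(-.08,.075,.006):
    q=k&(sc>=a)&(sc<a+.006)
    if q.sum()>4: print(round(a,3),q.sum(),'x',xx[q].min().round(4),xx[q].max().round(4),'z',*np.percentile(P[q][:,2],[5,50,95]).round(4))
for n,x in(('side',s),('top',t)): print(n,find(x,(.5925,-.235),.029,.123,rad=.05))
E
```

```text
-0.068 5 x -0.0058 0.0052 z 0.0646 0.0656 0.0697
-0.062 31 x -0.0166 0.0163 z 0.0625 0.0668 0.0717
-0.056 20 x -0.0179 0.0196 z 0.0626 0.0679 0.0741
-0.05 12 x -0.0208 0.0214 z 0.0681 0.0712 0.0783
-0.044 8 x -0.0221 0.0225 z 0.0638 0.0729 0.0815
-0.038 15 x -0.0219 0.0182 z 0.0647 0.0827 0.0867
-0.032 56 x -0.0204 0.0182 z 0.0636 0.072 0.087
-0.026 50 x -0.0229 0.0241 z 0.0646 0.0727 0.0868
-0.02 23 x -0.0249 0.0253 z 0.0657 0.0685 0.0754
-0.014 25 x -0.0266 0.0251 z 0.0678 0.0711 0.0788
-0.008 22 x -0.0263 0.0256 z 0.07 0.0731 0.0818
-0.002 25 x -0.0275 0.0255 z 0.0597 0.0754 0.0838
0.004 29 x -0.0235 0.0207 z 0.0624 0.0774 0.084
0.01 72 x -0.0211 0.022 z 0.0615 0.0698 0.0873
0.016 48 x -0.0249 0.0279 z 0.0602 0.0653 0.0819
0.022 45 x -0.0277 0.0287 z 0.0594 0.0628 0.0718
0.028 48 x -0.03 0.0315 z 0.0601 0.0635 0.071
0.034 38 x -0.0318 0.029 z 0.0609 0.0632 0.0694
0.04 53 x -0.0309 0.0351 z 0.0599 0.0633 0.0724
0.046 36 x -0.0324 0.0289 z 0.0607 0.0634 0.0708
0.052 38 x -0.029 0.0275 z 0.0612 0.0641 0.0723
0.058 28 x -0.0258 0.0254 z 0.0579 0.0659 0.0723
0.064 36 x -0.0217 0.0158 z 0.0595 0.0672 0.0734
side [ 5.925e-01 -2.352e-01  5.920e-01 -2.342e-01  5.950e-01 -2.363e-01
  5.500e-02  5.300e-02  1.215e-01  7.100e+01]
top [ 5.924e-01 -2.383e-01  5.925e-01 -2.381e-01  5.910e-01 -2.377e-01
  5.630e-02  5.520e-02  1.208e-01  1.120e+02]
```

View pics/fin.png

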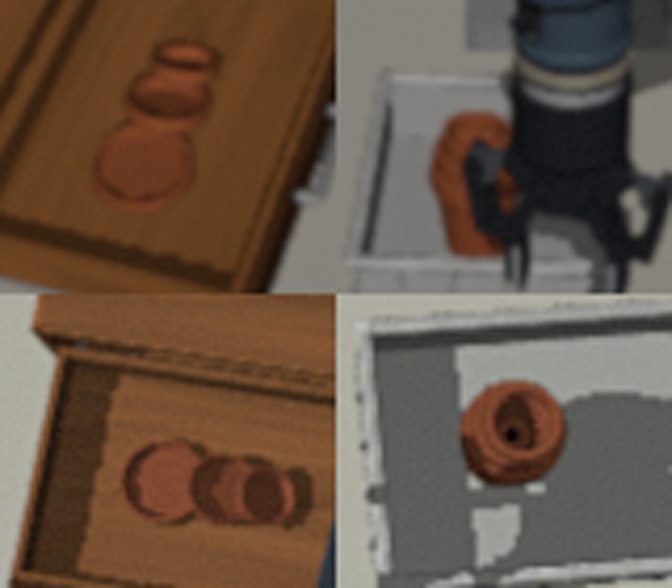

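The final picture shows the shingled row in the middle of the tray, large to small at (150,165), (170,95) and (185,55). The pots are nested concentrically at (513,432). Robot clear, handing in.

```bash
python3 -c "
from station import manip
print(manip.sign_off())"
```

```text
the job is handed in; nothing more can be done
None
```

The job is handed in at about 44 s of the 134 s allowed: the medium and small pots are nested upright in the big one, and the three saucers lie in a shingled row along the middle of the tray, overlapping by about a third (my estimate from the final positions).

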